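# Lay out a servo joint on the assembly board and clip in its battery

### The job

Lay out the next joint of the robot kit on the dark assembly board, in this order: centre the bearing ring flat on the top deck of the gold turntable, stand the gold U-bracket upright (open end up) in the middle of the ring, stand the larger of the two black servos upright on the board midway between the turntable and the battery clip, and last of all press the grey battery pack down into the middle of the clip until it snaps fully home. Let go of everything, and leave the small servo, the glass tumbler and the copper canister where they are.

Things in the scene. Friction and masses are not known exactly. Their poses are not given: they have to be found in the camera images.
- board_mid (a point): Centre of the top of the fixed dark metal board, 150 mm (x) x 360 mm (y), its top 6 mm above the table, turned up to 15 degrees. The turntable and the clip stand on it, each 120 mm from this point along the board's y axis, one on either side (which is where varies): this point is exactly midway between them.
- deck (a point): Centre of the upper face of the fixed gold turntable: a stack of three round plates on brass pillars, 30 mm high on the board, foot plate 110 mm across, top deck 100 mm across, flat and plain. z is up.
- clip_floor (a point): Floor centre of the fixed gold battery clip, 64 (x) x 90 mm (y), 12 mm above the board. Sprung steel jaws at +y and -y: a funnel 50 mm wide 43 mm above the floor, narrowing to noses 32 mm apart at 28 mm that snap over the pack's shoulders. Pushing in takes 6 to 12 N over the last 27 mm, then drops sharply 3 mm above the floor. Pack x goes along clip x, either way; the ends are open.
- ring_c (a point): Loose steel bearing ring lying flat, 60 mm outer diameter, 24 mm hole, 18 mm high, about 0.12 kg; the point is its centre, 9 mm above its underside. z is its axis.
- bracket_c (a point): Loose gold U-bracket of 3 mm sheet, standing with its open end up: 52 mm long in x over the outsides of its two upright arms, which can be gripped together, 26 mm wide in y, 48 mm high, about 0.06 kg. The point is its centre, 24 mm above its underside.
- servo_c (a point): The larger of two black servos, loose and standing upright: case 40 mm (x) by 20 mm (y) by 38 mm high; two mounting ears make it 54 mm long in x between 27 and 30 mm height; a small white round horn on top, 10 mm towards +x, reaches 44 mm. About 0.06 kg. The point is the centre of the case, 19 mm above its underside.
- pack_c (a point): Loose grey battery pack, standing upright: 44 mm long (x), 46 mm high; its lower 24 mm are 40 mm wide (y), the upper 22 mm only 26 mm wide, which leaves a 7 mm shoulder along each long side. The end faces (+x, -x) are flat over the full height. About 0.14 kg. Two small brass contacts on top. The point is its centre, 23 mm above its underside.
- minor_c (a point): The small black servo, loose: same shape as the larger one but case only 23 x 12 x 22 mm (31 mm over the ears, 26 mm to the top of its horn). Not to be used; leave it. The point is the centre of its case, 11 mm above its underside.
- tumbler_c (a point): Loose glass tumbler, 72 mm across, 100 mm high; leave it. The point is its centre, 50 mm up.
- canister_c (a point): Loose copper canister with a red foot, 76 mm across, 104 mm high; leave it. The point is its centre, 52 mm up.
Things that resemble listed ones, but are neither listed nor needed, are in the scene too. Of the things shaped like the part that bears pack_c, the grey one is meant. Leave any pink look-alike of the part that bears bracket_c alone.

How it is judged:
On the way, in this order (a step that is already met when the one before it is completed fails the run):
1. the bearing ring lies centred on the turntable's deck, let go (horizontal distance between ring_c and deck below 0.01 m and z of ring_c in the frame of deck between 0.006 and 0.012 m and contact force between ring and the fingers below 0.05 N), for 0.2 s.
2. the U-bracket stands upright in the middle of the ring, let go (horizontal distance between ring_c and deck below 0.01 m and z of ring_c in the frame of deck between 0.006 and 0.012 m and horizontal distance between bracket_c and ring_c below 0.01 m and angle between bracket_c's own z axis and vertical below 0.12 rad and z of bracket_c in the frame of deck between 0.038 and 0.046 m and contact force between bracket and the fingers below 0.05 N), for 0.2 s.
3. the larger servo stands upright midway between turntable and clip, let go (horizontal distance between servo_c and board_mid below 0.015 m and angle between servo_c's own z axis and vertical below 0.12 rad and z of servo_c in the frame of board_mid between 0.016 and 0.022 m and contact force between servo and the fingers below 0.05 N), for 0.2 s.
4. the battery pack is snapped home in the clip (horizontal distance between pack_c and clip_floor below 0.008 m and angle between pack_c's own z axis and vertical below 0.08 rad and angle between the x axis of pack_c and the x axis of clip_floor, either way round below 0.15 rad and z of pack_c in the frame of clip_floor between 0.02 and 0.025 m), for 0.2 s.
At the end, for the whole second after the job is handed in: Ring flat on the deck within 10 mm of centre; bracket upright (7 deg) on the ring within 10 mm of its centre; large servo upright on the board within 15 mm of the midpoint; pack snapped home, on the clip floor within 2 mm, 8 mm of centre, 8.5 deg in yaw; all let go and at rest (all of step 4 and horizontal distance between ring_c and deck below 0.01 m and z of ring_c in the frame of deck between 0.006 and 0.012 m and horizontal distance between bracket_c and ring_c below 0.01 m and angle between each of bracket_c, servo_c's own z axis and vertical below 0.12 rad and z of bracket_c in the frame of deck between 0.038 and 0.046 m and horizontal distance between servo_c and board_mid below 0.015 m and z of servo_c in the frame of board_mid between 0.016 and 0.022 m and linear speed of each of ring, bracket, servo, pack below 0.02 m/s); the robot touches nothing.
It fails at once if the small servo was shifted by more than 25 mm (distance of minor_c from where it was at the start of the episode above 0.025 m).
It fails at once if the glass tumbler was shifted by more than 25 mm (distance of tumbler_c from where it was at the start of the episode above 0.025 m).
It fails at once if the copper canister was shifted by more than 25 mm (distance of canister_c from where it was at the start of the episode above 0.025 m).
It also fails if it takes over 99 s, if anything falls off the work surface, if the arm or the gripper's body presses on something with over 40 N, if the wrist force passes 120 N, or if a joint passes its speed limit or range.

### The arm

A 6-joint arm with a two-finger parallel gripper is mounted at the origin on the work surface. World frame = base frame: x ahead of the robot, y to its left, z up, the work surface at z = 0. Lengths are in m, angles in rad, forces in N, time in s.
With the tool pointing down it reaches from about 0.375 to 0.975 m from the base axis. Payload 3.8 kg.
Tool frame: the origin (TCP) lies between the finger pads; the fingertips stand 22 mm ahead of it and the grasp point (between the pads) lies 3 mm ahead of it (bot.finger_overhang is the distance from the TCP to the fingertips, in m); x points along the fingers, y is the direction in which the jaws open and shut, and the axes are right-handed (so a half turn about x gives the same grasp; the last joint's range is limited). The gripper opens to 85 mm and grips with 20 to 120 N. Pads are 22 mm wide; open, the fingers measure 114 mm over their backs; the gripper's body (76 mm by 85 mm) begins 54 mm behind the grasp point. The pads swing forward as they close: fully open they stand 13 mm farther back than shut.
Start: joints at [1.146, 0.264, 1.604, -0, 1.274, -0.037], TCP at [0.255, 0.625, 0.225] pointing down, gripper open.
Joint ranges: [-2.63, 2.63], [-0.94, 2.18], [0.31, 2.57], [-1.31, 4.45], [0, 2.66], [-2.55, 2.55]. Speed limits (rad/s): [2.57, 2.57, 3.14, 3.14, 3.14, 3.14].

### API

Orientations are given as a rotation vector (axis times angle).
In Python, from workcell import bot gives the robot as it stands. The module is installed in compiled form; this text tells all that it offers.
- The arm moves only by the tool arm_command, never from a script. Its argument "series" is a list that holds one entry, the list of rows, each a list of 7 numbers: the turn, a rotation vector about the tool's x, y, z in rad, then the shift along the tool's x, y, z in cm, then the opening, from 0 (shut) to 1 (fully open). In form: [[[rx, ry, rz, x, y, z, grip], ...]]. A call has 1 to 10 rows; each row shifts and turns the pose as measured when the row begins, along the tool's axes as they then stand; what a row does not reach is not made up. A row lasts 1/10 s, in which the tool goes at most 50 mm and 8.59 degrees, less where a joint would pass 70% of its speed; a pose out of reach is approached as far as the arm can. A call is refused whole if a number of a shift passes 5 or a number of a turn 0.15, either way. A call with a gripper value outside its range is refused whole. The fingers move at their own pace and stop on an object; "newtons" is the grip in N (left out, the last holds). Time passes only in rows, so rows that do not move let the fingers close. It gives the time, the measured TCP pose, the force and the opening at its end, in the units of the state.
- bot.read_state(): the state, without advancing time (a new reading comes with each control period).
- bot.read_camera(name): name is "scene" or "top" or "wrist"; returns (picture, depth): 400x640x3 uint8, blue, green, red; 400x640 float32, m along the optical axis (not along the pixel's ray), 0 where there is no reading.
- bot.camera_info(name): a dict with "K" (3x3 intrinsics, pixels), "extrinsics" (4x4, takes a point from camera to world coordinates). Camera axes: x right, y down, z forward; pixel columns grow to the right and rows downward; lengths in m; the calibration is good to about 2 mm. A picture is of the moment at which its call begins: read the wrist's pose just before it. camera_info takes no time and is no camera call; for the wrist camera it gives the pose at the moment of the call.
- bot.finish_job(): hands the job in, once; it reports no verdict.
The state is a dict: "time": time; "q": joint angles; "joint_vel": joint speeds; "joint_torque": joint torques, N m; "tool_pos": TCP position; "tcp_rot": TCP orientation; "wrist_force": force on the tool from outside, world axes, zero at the start; "torque": the same for the moment, N m; "width": opening from 0.0 (shut) to 1.0 (fully open).
Only numpy, scipy, OpenCV 4.12 (cv2) and the standard library are available. Lean on these libraries where they do the work, as an engineer would, in place of code of your own. Each camera call takes 0.05 s, during which the arm holds its last target.

## Working session

There is one attempt and no reset: what is moved stays moved. The work goes in short steps, Python scripts to look and compute and a tool call to move; the robot and the scene stay as the last step left them, time stands still between calls to the robot, and variables do not carry over. Pictures are saved under pics/ and viewed, and the job is handed in when it is done.

Besides the shell and the picture viewer there is one more tool, called after "Emit:" by a JSON object that holds its "op" and its "data". arm_command: Moves the arm, as the interface text tells. Its arguments: {"type":"object","properties":{"series":{"type":"array"},"newtons":{"type":"number"}},"required":["series"]}

```bash
mkdir -p pics; python3 - <<'E'
from workcell import bot
import numpy as np, cv2
np.set_printoptions(precision=4,suppress=True)
s=bot.read_state();print(s)
for n in ["scene","top","wrist"]:
    c=bot.camera_info(n);print(n,c["K"],c["extrinsics"])
    im,d=bot.read_camera(n)
    cv2.imwrite(f"pics/{n}0.png",im);np.save(f"pics/{n}0.npy",d)
    np.savez(f"pics/{n}0.npz",im=im,d=d,K=c["K"],E=c["extrinsics"])
E
```

```text
{'time': 0.0, 'q': array([ 1.1461,  0.2647,  1.6053, -0.    ,  1.2737, -0.0369]), 'joint_vel': array([-0.0015,  0.0001, -0.0014,  0.0006, -0.0014,  0.0007]), 'joint_torque': array([ -0.0001, -51.5094, -36.7321,   0.0001,   0.0128,   0.    ]), 'tool_pos': array([0.255 , 0.6242, 0.2242]), 'tcp_rot': array([ 0.3026,  1.5498, -0.3059]), 'wrist_force': array([ 0.3872, -0.391 , -0.012 ]), 'torque': array([-0.0051, -0.0857,  0.0597]), 'width': 0.9991274881393823}
scene [[468.3606   0.     317.3516]
 [  0.     468.3606 201.336 ]
 [  0.       0.       1.    ]] [[-0.7376  0.5445 -0.3992  0.996 ]
 [ 0.675   0.5809 -0.4549  0.5613]
 [-0.0158 -0.605  -0.7961  1.0281]
 [ 0.      0.      0.      1.    ]]
top [[489.2022   0.     328.1485]
 [  0.     489.2022 192.362 ]
 [  0.       0.       1.    ]] [[-0.0107 -0.9978  0.0661  0.406 ]
 [-0.9999  0.01   -0.0113  0.0113]
 [ 0.0106 -0.0662 -0.9978  1.3314]
 [ 0.      0.      0.      1.    ]]
wrist [[304.4849   0.     318.7678]
 [  0.     304.4849 202.0087]
 [  0.       0.       1.    ]] [[ 0.3771  0.8918  0.2501  0.1918]
 [ 0.9262 -0.3622 -0.105   0.6497]
 [-0.003   0.2713 -0.9625  0.3724]
 [ 0.      0.      0.      1.    ]]
```

View pics/top0.png

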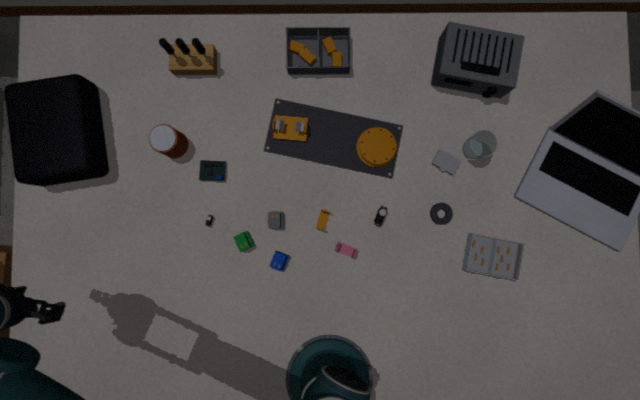

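View pics/scene0.png

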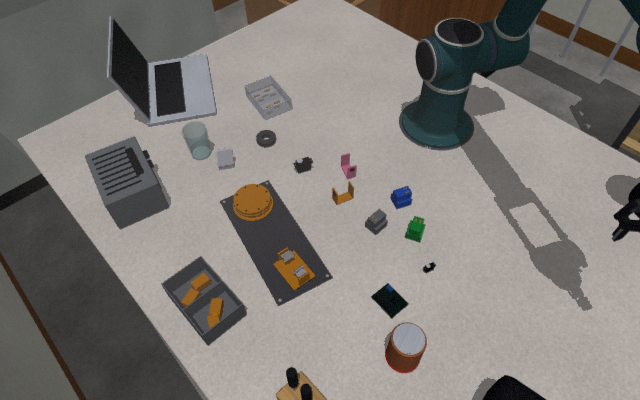

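View pics/wrist0.png

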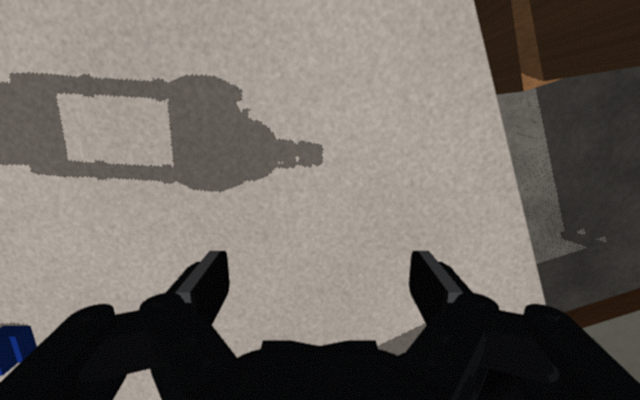

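The top view shows the board at (335,138), with the turntable at (377,147) and the clip at (291,127). The ring is at (441,213), the large servo at (381,215) and the small servo at (209,220).

- **Pack-shaped:** grey (276,219), green (245,240) and blue (280,261). The grey one is meant.
- **Bracket-shaped:** gold (324,219) and pink (346,249). The gold one is meant.

I'll confirm these in an enlarged crop.

```bash
cat > h.py <<'E'
import numpy as np, cv2
from scipy.spatial.transform import Rotation as R
np.set_printoptions(precision=4,suppress=True)
def load(n):
    z=np.load(f"pics/{n}.npz");return z["im"],z["d"],z["K"],z["E"]
def ray(uv,K,E,z):
    uv=np.atleast_2d(uv).astype(float)
    d=np.c_[(uv-K[[0,1],[2,2]])/K[0,0],np.ones(len(uv))]@E[:3,:3].T
    o=E[:3,3];t=(z-o[2])/d[:,2];return o+t[:,None]*d
def cloud(d,K,E):
    v,u=np.mgrid[:d.shape[0],:d.shape[1]]
    p=np.stack([(u-K[0,2])/K[0,0]*d,(v-K[1,2])/K[1,1]*d,d],-1)
    return p@E[:3,:3].T+E[:3,3]
def snap(n,name):
    from workcell import bot
    c=bot.camera_info(n);im,d=bot.read_camera(n)
    cv2.imwrite(f"pics/{name}.png",im);np.savez(f"pics/{name}.npz",im=im,d=d,K=c["K"],E=c["extrinsics"])
    return im,d,c["K"],c["extrinsics"]
E
python3 - <<'E'
from h import *
im,d,K,E=load("top0")
c=cv2.resize(im[90:280,190:470],None,fx=2.8,fy=2.8,interpolation=cv2.INTER_CUBIC)
cv2.imwrite("pics/crop1.png",c)
im2,d2,K2,E2=load("scene0")
cv2.imwrite("pics/crop2.png",cv2.resize(im2[120:320,210:450],None,fx=3,fy=3,interpolation=cv2.INTER_CUBIC))
P=cloud(d,K,E)
H=P[...,2]
m=((H>0.010)&(H<0.15)&(d>0)).astype(np.uint8)
n,l,st,ce=cv2.connectedComponentsWithStats(m)
for i in range(1,n):
    if 12<st[i,4]<4000:
        q=P[l==i]; mm=q[:,:2]
        (r)=cv2.minAreaRect((mm*1000).astype(np.float32))
        print(ce[i].round(0),st[i,4],"xy",q.mean(0)[:2],"z95",np.percentile(q[:,2],95).round(4),"rect",np.round(r[0],0),np.round(r[1],0),round(r[2]),im[l==i].mean(0).round())
E
```

```text
[318.  49.] 1711 xy [0.8799 0.0198] z95 0.0611 rect [877.  19.] [169. 114.] 90 [24. 39. 49.]
[192.  59.] 1427 xy [0.8475 0.3533] z95 0.1339 rect [856. 358.] [ 73. 122.] 1 [31. 50. 64.]
[290. 128.] 809 xy [0.668  0.0969] z95 0.0563 rect [671. 100.] [99. 70.] 83 [32. 65. 90.]
[377. 146.] 1215 xy [ 0.6152 -0.1353] z95 0.0407 rect [ 617. -136.] [116. 109.] 46 [15. 64. 97.]
[168. 141.] 950 xy [0.6248 0.4054] z95 0.107 rect [629. 414.] [74. 73.] 67 [71. 71. 79.]
[482. 144.] 656 xy [ 0.6128 -0.4062] z95 0.102 rect [ 610. -401.] [69. 71.] 26 [72. 72. 68.]
[447. 161.] 443 xy [ 0.5735 -0.3251] z95 0.0242 rect [ 573. -325.] [67. 53.] 61 [90. 85. 86.]
[212. 170.] 434 xy [0.5565 0.3077] z95 0.0226 rect [556. 308.] [71. 55.] 87 [31. 28. 22.]
[441. 213.] 335 xy [ 0.4334 -0.3078] z95 0.0227 rect [ 433. -308.] [58. 57.] 89 [38. 35. 35.]
[380. 216.] 164 xy [ 0.4285 -0.1412] z95 0.046 rect [ 429. -142.] [20. 54.] 67 [46. 44. 46.]
[325. 211.] 18 xy [0.4429 0.0052] z95 0.0518 rect [443.   4.] [25.  5.] 79 [34. 66. 91.]
[276. 220.] 254 xy [0.4207 0.1354] z95 0.0496 rect [420. 138.] [43. 40.] 1 [60. 58. 59.]
[209. 220.] 58 xy [0.4213 0.3151] z95 0.0274 rect [422. 316.] [13. 31.] 75 [45. 44. 45.]
[320. 228.] 13 xy [0.3965 0.019 ] z95 0.052 rect [396.  19.] [22.  4.] 73 [34. 67. 93.]
[244. 241.] 265 xy [0.3658 0.2199] z95 0.05 rect [365. 222.] [44. 41.] 26 [33. 68. 24.]
[495. 256.] 795 xy [ 0.318 -0.444] z95 0.0481 rect [ 318. -441.] [144. 100.] 79 [77. 75. 76.]
[337. 247.] 21 xy [ 0.3485 -0.0248] z95 0.0527 rect [349. -26.] [ 5. 25.] 72 [68. 55. 91.]
[354. 253.] 21 xy [ 0.3307 -0.07  ] z95 0.0511 rect [330. -70.] [ 3. 25.] 68 [66. 54. 88.]
[279. 261.] 270 xy [0.3128 0.1271] z95 0.0509 rect [312. 128.] [40. 45.] 68 [87. 43. 23.]
[476. 257.] 13 xy [ 0.3165 -0.3986] z95 0.0159 rect [ 316. -399.] [ 5. 19.] 73 [48. 70. 86.]
[325. 363.] 2101 xy [0.0472 0.0092] z95 0.1042 rect [34.  5.] [139. 211.] 11 [29. 27. 13.]
```

View pics/crop1.png

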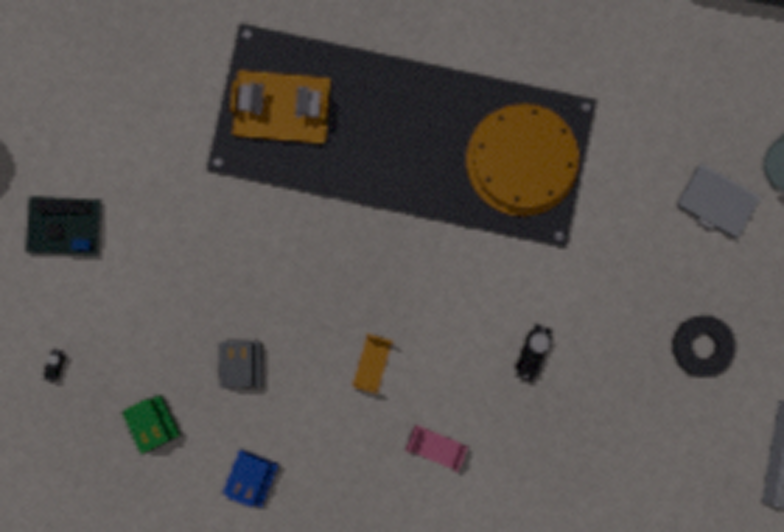

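View pics/crop2.png

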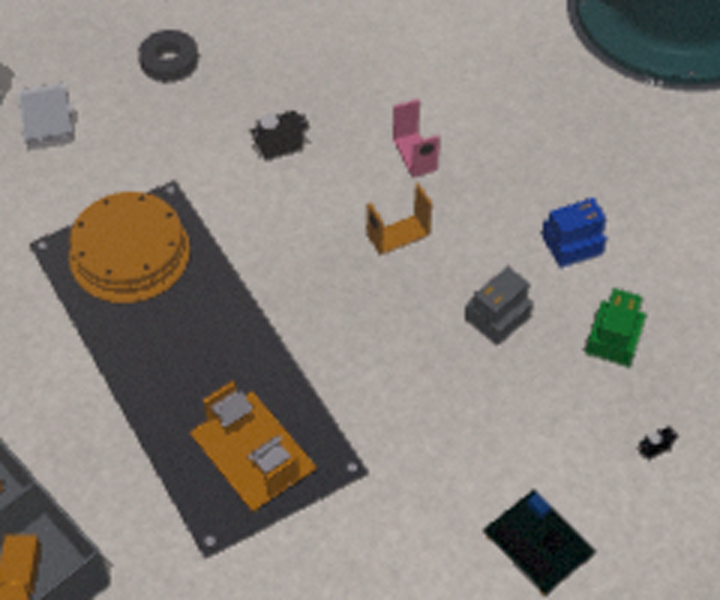

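The crop confirms it: grey pack at crop (241,365), gold bracket at (374,364), large servo at (535,352), ring at (703,347), and the pink, green and blue look-alikes apart from them. Next I'll check the height bias and measure the turntable, clip and board from both fixed views.

```bash
python3 - <<'E'
from h import *
from workcell import bot
print("overhang",bot.finger_overhang)
s=bot.read_state();Rm=R.from_rotvec(s["tcp_rot"]).as_matrix();print(Rm)
E_=bot.camera_info("wrist")["extrinsics"];T=np.eye(4);T[:3,:3]=Rm;T[:3,3]=s["tool_pos"];print("cam in tool",np.linalg.inv(T)@E_)
for n in ["top0","scene0"]:
    im,d,K,E=load(n);P=cloud(d,K,E);hsv=cv2.cvtColor(im,cv2.COLOR_BGR2HSV)
    x,y,z=P[...,0],P[...,1],P[...,2]
    t=(abs(x-.42)<.03)&(abs(y-.22)<.02)&(d>0);print(n,"table",np.median(z[t]),z[t].std())
    t=(abs(x-.64)<.03)&(abs(y+.015)<.03)&(d>0);print("board",np.median(z[t]))
    g=(hsv[...,0]>10)&(hsv[...,0]<28)&(hsv[...,1]>150)
    # deck
    t=g&(abs(x-.617)<.07)&(abs(y+.136)<.07)&(z>.030)
    print("deckz",np.median(z[t]))
    m=(t*255).astype(np.uint8);cs,_=cv2.findContours(m,0,2);c=max(cs,key=cv2.contourArea)
    for zz in [.036]:
        q=ray(c[:,0],K,E,zz);h=(q[:,:2]*1000).astype(np.float32);print("deck",cv2.minEnclosingCircle(h),cv2.fitEllipse(h))
    # board dark mask
    b=(abs(x-.64)<.2)&(abs(y+.015)<.22)&(z>-.01)&(z<.1)&((im.max(2)<60)|g)
    m=cv2.morphologyEx((b*255).astype(np.uint8),2,np.ones((3,3)));m=cv2.morphologyEx(m,3,np.ones((5,5)))
    cs,_=cv2.findContours(m,0,2);c=max(cs,key=cv2.contourArea);q=ray(c[:,0],K,E,.006)
    print("board",cv2.minAreaRect((q[:,:2]*1000).astype(np.float32)))
    # clip gold base
    t=g&(abs(x-.668)<.07)&(abs(y-.1)<.07)&(z<.035)&(z>.008)
    q=P[t];print("clip base z",np.median(q[:,2]),cv2.minAreaRect((q[:,:2]*1000).astype(np.float32)))
    # ring
    t=(abs(x-.433)<.045)&(abs(y+.308)<.045)&(im.max(2)<60)
    m=(t*255).astype(np.uint8);cs,_=cv2.findContours(m,0,2);c=max(cs,key=cv2.contourArea)
    q=ray(c[:,0],K,E,.018);print("ring",cv2.minEnclosingCircle((q[:,:2]*1000).astype(np.float32)))
E
```

```text
overhang 0.022
[[-0.0007  0.3781  0.9257]
 [-0.0016  0.9257 -0.3781]
 [-1.     -0.0017 -0.    ]]
cam in tool [[ 0.001  -0.2713  0.9625 -0.1481]
 [ 1.      0.0014 -0.0007 -0.0007]
 [-0.0012  0.9625  0.2713 -0.0682]
 [ 0.      0.      0.      1.    ]]
top0 table 0.0005783707769961843 0.00320147749727484
board 0.006210367542677231
deckz 0.03657235617238075
deck ((616.5603637695312, -136.98757934570312), 49.791378021240234) ((616.4020385742188, -136.95401000976562), (97.39895629882812, 97.40778350830078), 114.50267791748047)
board ((642.8471069335938, -19.038284301757812), (357.4727783203125, 149.3757781982422), 77.29371643066406)
clip base z 0.018078173347547244 ((670.7298583984375, 97.4970703125), (91.42352294921875, 66.72447967529297), 84.3523178100586)
ring ((433.37530517578125, -306.0298767089844), 30.497791290283203)
scene0 table -0.0004408375720063029 0.00853395916900035
board 0.005296558200868828
deckz 0.03538357998128783
deck ((619.8280029296875, -133.9153594970703), 50.323123931884766) ((620.100341796875, -133.9198455810547), (97.405029296875, 98.13150787353516), 126.87113952636719)
board ((671.8727416992188, 97.46133422851562), (119.38274383544922, 122.51777648925781), 76.97747039794922)
clip base z 0.01764090051106737 ((672.019287109375, 98.87942504882812), (91.19865417480469, 63.900970458984375), 85.03793334960938)
ring ((447.9526672363281, -292.69146728515625), 25.937896728515625)
```

```bash
cat >> h.py <<'E'
def rot(phi):
    c,s=np.cos(np.radians(phi)),np.sin(np.radians(phi))
    x=np.array([0,0,-1.]);y=np.array([c,s,0.]);return np.c_[x,y,np.cross(x,y)]
def go(wps):
    """wps: (x,y,z,jaw angle deg). prints total turn and shift per leg, and suggested equal rows"""
    from workcell import bot
    s=bot.read_state();p=np.array(s["tool_pos"]);A=R.from_rotvec(s["tcp_rot"]).as_matrix()
    print("t",round(s["time"],2),"pos",p,"jaw",np.degrees(np.arctan2(A[1,1],A[0,1])).round(2),"w",round(s["width"],3),"F",s["wrist_force"])
    for w in wps:
        B=rot(w[3]);rv=R.from_matrix(A.T@B).as_rotvec();q=np.array(w[:3])
        n=int(max(np.ceil(np.linalg.norm(rv)/.145),np.ceil(np.linalg.norm(q-p)/.048),1))
        print("leg",w,"rows",n)
        d=(q-p)/n
        for k in range(n):
            print("  ",(rv/n).round(3),(A.T@d*100).round(2))
            A=A@R.from_rotvec(rv/n).as_matrix()
        p=q;A=B
E
python3 -c "
from h import *
go([(0.40,0.30,0.22,0),(0.433,-0.30,0.17,0)])"
```

```text
t 0.15 pos [0.255  0.6244 0.2244] jaw 67.78 w 1.001 F [0.9    0.1905 0.411 ]
leg (0.4, 0.3, 0.22, 0) rows 9
   [0.131 0.    0.   ] [ 0.05 -2.73  2.85]
   [0.131 0.    0.   ] [ 0.05 -2.33  3.19]
   [0.131 0.    0.   ] [ 0.05 -1.89  3.46]
   [0.131 0.    0.   ] [ 0.05 -1.42  3.68]
   [0.131 0.    0.   ] [ 0.05 -0.93  3.84]
   [0.131 0.    0.   ] [ 0.05 -0.42  3.93]
   [0.131 0.    0.   ] [0.05 0.1  3.95]
   [0.131 0.    0.   ] [0.05 0.62 3.9 ]
   [0.131 0.    0.   ] [0.05 1.12 3.78]
leg (0.433, -0.3, 0.17, 0) rows 13
   [0. 0. 0.] [0.38 0.25 4.62]
   [0. 0. 0.] [0.38 0.25 4.62]
   [0. 0. 0.] [0.38 0.25 4.62]
   [0. 0. 0.] [0.38 0.25 4.62]
   [0. 0. 0.] [0.38 0.25 4.62]
   [0. 0. 0.] [0.38 0.25 4.62]
   [0. 0. 0.] [0.38 0.25 4.62]
   [0. 0. 0.] [0.38 0.25 4.62]
   [0. 0. 0.] [0.38 0.25 4.62]
   [0. 0. 0.] [0.38 0.25 4.62]
   [0. 0. 0.] [0.38 0.25 4.62]
   [0. 0. 0.] [0.38 0.25 4.62]
   [0. 0. 0.] [0.38 0.25 4.62]
```

Emit:
{"op": "arm_command", "data": {"series": [[[0.131, 0, 0, 0, -2.7, 2.9, 1], [0.131, 0, 0, 0, -2.3, 3.2, 1], [0.131, 0, 0, 0, -1.9, 3.5, 1], [0.131, 0, 0, 0, -1.4, 3.7, 1], [0.131, 0, 0, 0, -0.9, 3.8, 1], [0.131, 0, 0, 0, -0.4, 3.9, 1], [0.131, 0, 0, 0, 0.1, 4, 1], [0.131, 0, 0, 0, 0.6, 3.9, 1], [0.131, 0, 0, 0, 1.1, 3.8, 1]]]}}

```text
time: 1.05
tool_pos: [0.3966, 0.2893, 0.2203]
tcp_rot: [1.229, 1.192, -1.239]
wrist_force: [0.5, 0.7, -0.1]
width: 0.998
```

Emit:
{"op": "arm_command", "data": {"series": [[[0, 0, 0, 0.4, 0.3, 4.6, 1], [0, 0, 0, 0.4, 0.3, 4.6, 1], [0, 0, 0, 0.4, 0.3, 4.6, 1], [0, 0, 0, 0.4, 0.3, 4.6, 1], [0, 0, 0, 0.4, 0.3, 4.6, 1], [0, 0, 0, 0.4, 0.3, 4.6, 1], [0, 0, 0, 0.4, 0.3, 4.6, 1], [0, 0, 0, 0.4, 0.3, 4.6, 1], [0, 0, 0, 0.4, 0.2, 4.6, 1], [0, 0, 0, 0.4, 0.2, 4.6, 1]]]}}

```text
time: 2.05
tool_pos: [0.4063, -0.1888, 0.1814]
tcp_rot: [1.233, 1.187, -1.234]
wrist_force: [0.7, 0.4, 1.2]
width: 0.999
```

Emit:
{"op": "arm_command", "data": {"series": [[[0, 0, 0, 0.4, 0.9, 3.9, 1], [0, 0, 0, 0.4, 0.9, 3.9, 1], [0, 0, 0, 0.3, 0.9, 3.4, 1], [0, 0, 0, 0, 0, 0, 1]]]}}

```text
time: 2.45
tool_pos: [0.4274, -0.3119, 0.1695]
tcp_rot: [1.238, 1.182, -1.24]
wrist_force: [0.1, -0.1, -0.3]
width: 1.001
```

```bash
python3 - <<'E'
from h import *
im,d,K,E=snap("wrist","w1")
go([])
E
```

```text
t 2.5 pos [ 0.4268 -0.3099  0.1693] jaw -2.4 w 0.997 F [-0.2432  0.1021 -0.9036]
```

View pics/w1.png

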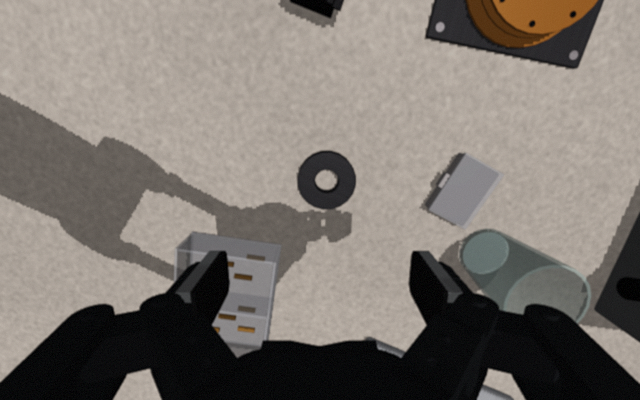

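The wrist view shows the ring centred at about (326,180), clear on all sides. The nearest neighbours are the grey box at (465,190) and the tumbler at (520,270).

```bash
python3 - <<'E'
from h import *
im,d,K,E=load("w1")
m=((im.max(2)<75)*255).astype(np.uint8);m[:130]=0;m[225:]=0;m[:,:290]=0;m[:,365:]=0
m=cv2.morphologyEx(m,2,np.ones((3,3)))
cs,hi=cv2.findContours(m,cv2.RETR_CCOMP,2)
for c in cs:
    if cv2.contourArea(c)>100:
        for z in(.018,.009):
            q=ray(c[:,0],K,E,z)[:,:2].astype(np.float32)*1000;print(cv2.contourArea(c),z,cv2.fitEllipse(q),cv2.minEnclosingCircle(q))
P=cloud(d,K,E);t=m>0;print(np.median(P[t],0),np.percentile(P[t][:,2],90))
print("table",np.median(P[220:240,360:400,2]))
E
```

```text
2550.0 0.018 ((435.71783447265625, -307.35662841796875), (57.17367935180664, 58.36628341674805), 9.217769622802734) ((436.4391784667969, -307.5247802734375), 29.923507690429688)
2550.0 0.009 ((435.8756103515625, -309.292724609375), (58.89281463623047, 60.121299743652344), 9.217599868774414) ((436.6185607910156, -309.4660339355469), 30.82319450378418)
397.5 0.018 ((435.5111389160156, -306.4591369628906), (22.48085594177246, 23.591827392578125), 84.86907196044922) ((435.6213073730469, -306.0259094238281), 12.214767456054688)
397.5 0.009 ((435.6627197265625, -308.3682556152344), (23.156843185424805, 24.301197052001953), 84.86957550048828) ((435.77618408203125, -307.9219665527344), 12.582016944885254)
[ 0.4359 -0.3069  0.0178] 0.018758802842990453
table -0.00015393093711738026
```

```bash
python3 - <<'E'
from h import *
im,d,K,E=load("w1")
P=cloud(d,K,E)
from workcell import bot
s=bot.read_state();A=R.from_rotvec(s["tcp_rot"]).as_matrix();L=(P-s["tool_pos"])@A
for v,u in [(255,222),(260,220),(270,222),(290,222),(310,215),(255,417),(270,417),(290,417),(290,205),(275,190)]: print(v,u,d[v,u],L[v,u]*1000)
E
python3 -c "
from h import *
go([(0.4355,-0.307,0.075,0),(0.4355,-0.307,0.03,0)])"
```

```text
255 222 0.13484527 [-25.048  -41.6256  -6.8649]
260 220 0.13254237 [-27.7502 -41.7628  -5.7901]
270 222 0.13457039 [-27.1204 -41.533   -0.6122]
290 222 0.13443062 [-29.6721 -41.4814   7.8097]
310 215 0.12547848 [-39.8333 -41.5158  10.7877]
255 417 0.13214761 [-27.4875  43.8623  -8.1219]
270 417 0.13185053 [-29.5434  43.7716  -2.0076]
290 417 0.1323078 [-31.5193  43.9262   6.5723]
290 205 0.114812165 [-46.9782 -41.6597  -3.0312]
275 190 0.11604149 [-44.3251 -47.8401  -7.8439]
t 2.5 pos [ 0.4268 -0.3099  0.1693] jaw -2.4 w 0.997 F [-0.2432  0.1021 -0.9036]
leg (0.4355, -0.307, 0.075, 0) rows 2
   [-0.021  0.002 -0.001] [ 4.72  0.41 -0.18]
   [-0.021  0.002 -0.001] [ 4.72  0.42 -0.16]
leg (0.4355, -0.307, 0.03, 0) rows 1
   [0. 0. 0.] [4.5 0.  0. ]
```

```bash
python3 - <<'E'
from h import *
im,d,K,E=load("w1")
P=cloud(d,K,E)
from workcell import bot
s=bot.read_state();A=R.from_rotvec(s["tcp_rot"]).as_matrix();L=(P-s["tool_pos"])@A
for v,u in [(350,320),(370,320),(395,320),(330,90),(310,165),(330,180),(395,180),(395,100)]: print(v,u,d[v,u],L[v,u]*1000)
im,d,K,E=snap("scene","s1")
P=cloud(d,K,E);L=(P-s["tool_pos"])@A
t=(abs(L[...,1])<.062)&(abs(L[...,2])<.03)&(L[...,0]>-.12)&(L[...,0]<.1)&(d>0)
print(t.sum(),np.percentile(L[t][:,0],[1,50,95,99,100])*1000)
for y0 in range(-60,61,10):
    tt=t&(abs(L[...,1]*1000-y0)<5)
    if tt.sum(): print(y0,tt.sum(),(L[tt][:,0].max()*1000).round(1),np.median(L[tt][:,2]*1000).round(1))
u,v=(K@(np.linalg.inv(E)@np.r_[s["tool_pos"],1])[:3])[:2]/(np.linalg.inv(E)@np.r_[s["tool_pos"],1])[2]
print(u,v);u,v=int(u),int(v)
y0,x0=max(0,v-70),max(0,u-90)
c=cv2.resize(im[y0:y0+140,x0:x0+180],None,fx=4,fy=4,interpolation=cv2.INTER_CUBIC)
cv2.circle(c,((u-x0)*4,(v-y0)*4),4,(0,0,255),-1)
cv2.imwrite("pics/s1c.png",c)
E
```

```text
350 320 0.07813066 [-83.5529   1.5616  -8.5299]
370 320 0.072320774 [-89.6685   1.5401  -8.2736]
395 320 0.06544339 [-96.7151   1.5141  -8.6449]
330 90 0.0849684 [-76.3771 -62.596   -8.774 ]
310 165 0.09294084 [-67.9499 -45.6958  -9.2441]
330 180 0.07709815 [-83.0271 -33.8961 -14.1387]
395 180 0.0628392 [-98.7742 -27.3906 -10.9256]
395 100 0.08696286 [-79.7894 -61.2229  10.4292]
751 [-119.4514  -87.2713  -31.0544  -23.8581  -17.0613]
-60 72 -36.7 -7.6
-50 73 -24.3 -8.2
-40 80 -17.9 -5.1
-30 36 -77.3 -15.1
-20 29 -77.3 -16.6
-10 40 -79.1 -13.1
0 37 -80.7 -11.5
10 35 -76.8 -12.6
20 50 -82.8 -15.4
30 66 -77.4 -11.6
40 98 -23.9 -7.3
50 88 -17.1 -8.6
60 47 -29.7 -8.1
261.94460328396127 95.13643473545798
```

View pics/s1c.png

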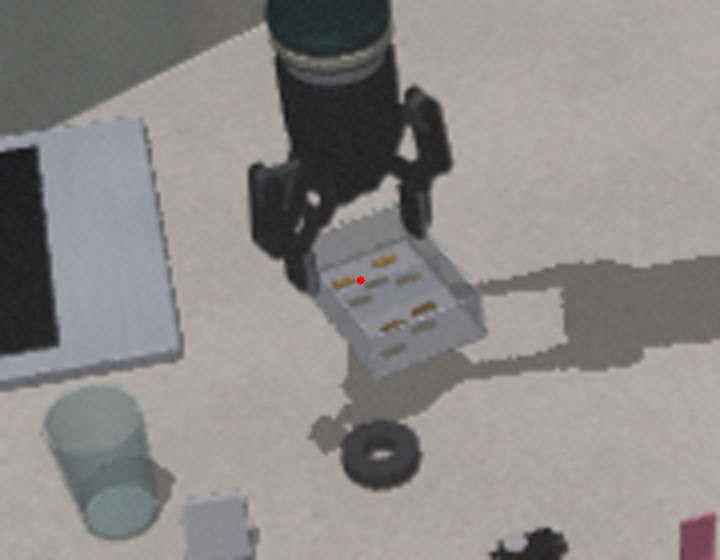

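Both cameras agree that the fingertips (open) and the gripper body sit about 25 to 30 mm further back than the text's figures imply. I'll descend in stages and check with force and camera rather than rely on the stated overhang.

Emit:
{"op": "arm_command", "data": {"series": [[[-0.021, 0, 0, 4.5, 0.4, -0.2, 1], [-0.021, 0, 0, 4.5, 0.4, -0.2, 1], [0, 0, 0, 2.5, 0, 0, 1], [0, 0, 0, 0, 0, 0, 1]]]}}

```text
time: 2.95
tool_pos: [0.4366, -0.3014, 0.0542]
tcp_rot: [1.204, 1.204, -1.202]
wrist_force: [0.6, 0.6, -0.1]
width: 0.995
```

```bash
cat > tips.py <<'E'
from h import *
import sys
from workcell import bot
def tips(n="t",Z=None):
    s=bot.read_state();A=R.from_rotvec(s["tcp_rot"]).as_matrix()
    for cam in ["scene","wrist"]:
        im,d,K,E=snap(cam,n+cam[0]);P=cloud(d,K,E);L=(P-s["tool_pos"])@A
        t=(abs(L[...,1])<.062)&(abs(L[...,2])<.02)&(L[...,0]>-.12)&(im.max(2)<60)&(d>0)
        for a in(-1,1):
            tt=t&(L[...,1]*a>.0)&(P[...,2]>0.005)
            q=P[tt];print(cam,a,tt.sum(),"lowest z",np.sort(q[:,2])[:6], "innermost", np.sort(abs(L[tt][:,1]))[:3])
if __name__=="__main__":
    tips(sys.argv[1]);go([])
E
python3 tips.py t2
```

```text
scene -1 271 lowest z [0.0069 0.0072 0.0079 0.0086 0.0092 0.0092] innermost [0.0005 0.0008 0.0009]
scene 1 298 lowest z [0.0058 0.0059 0.0066 0.0079 0.0081 0.0082] innermost [0.0001 0.0003 0.0005]
wrist -1 21513 lowest z [0.0051 0.0052 0.0052 0.0052 0.0054 0.0057] innermost [0. 0. 0.]
wrist 1 19548 lowest z [0.005  0.0051 0.0054 0.0055 0.0056 0.0057] innermost [0. 0. 0.]
t 3.05 pos [ 0.439  -0.3034  0.0577] jaw 0.33 w 1.001 F [ 0.2432 -0.4078  0.294 ]
```

View pics/t2w.png

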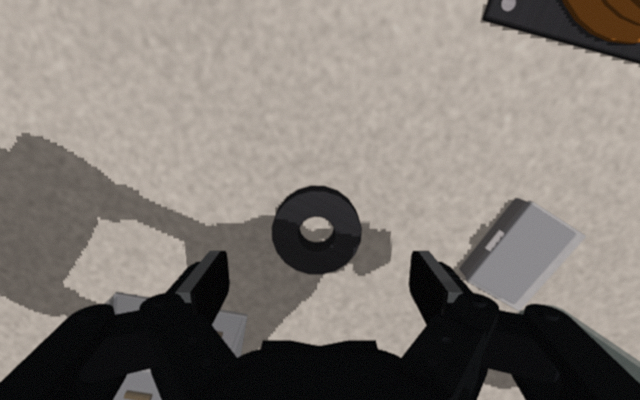

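View pics/t2s.png

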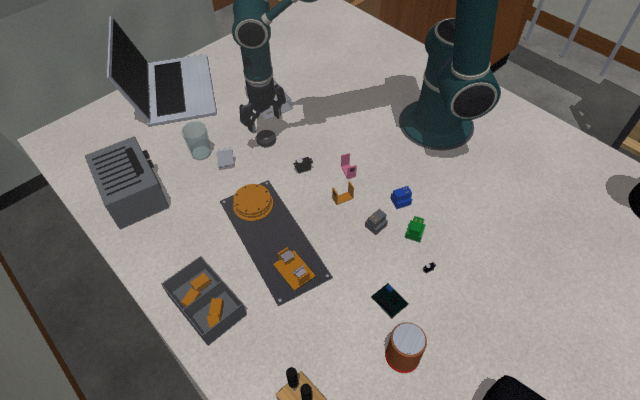

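Emit:
{"op": "arm_command", "data": {"series": [[[0, 0, 0, 1.6, -0.2, 0.2, 1], [0, 0, 0, 1.5, -0.1, 0.1, 1], [0, 0, 0, 0, 0, 0, 1]]]}}

```text
time: 3.35
tool_pos: [0.441, -0.3086, 0.0327]
tcp_rot: [1.202, 1.186, -1.196]
wrist_force: [-1.0, 0.0, 0.4]
width: 1.0
```

```bash
python3 tips.py t3; python3 - <<'E'
from h import *
im,d,K,E=load("t3s")
cv2.imwrite("pics/t3sc.png",cv2.resize(im[60:170,200:340],None,fx=5,fy=5,interpolation=cv2.INTER_CUBIC))
E
```

```text
scene -1 270 lowest z [0.0059 0.0063 0.007  0.0072 0.008  0.0084] innermost [0.0001 0.0005 0.0009]
scene 1 278 lowest z [0.0061 0.0065 0.0089 0.0094 0.0099 0.01  ] innermost [0.0002 0.0002 0.0004]
wrist -1 22285 lowest z [0.005  0.0051 0.0051 0.0051 0.0052 0.0052] innermost [0. 0. 0.]
wrist 1 19895 lowest z [0.0053 0.0053 0.0055 0.0056 0.0057 0.0058] innermost [0. 0. 0.]
t 3.45 pos [ 0.442  -0.3094  0.034 ] jaw 0.45 w 0.999 F [ 0.5037 -0.548   0.3122]
```

View pics/t3sc.png

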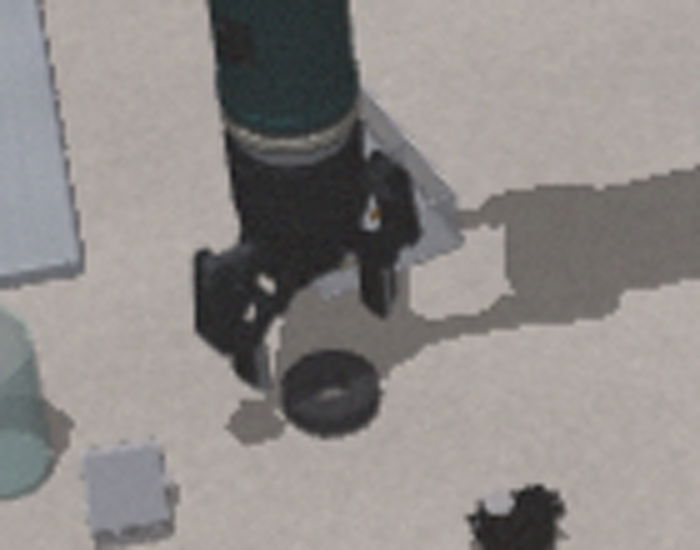

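View pics/t3w.png

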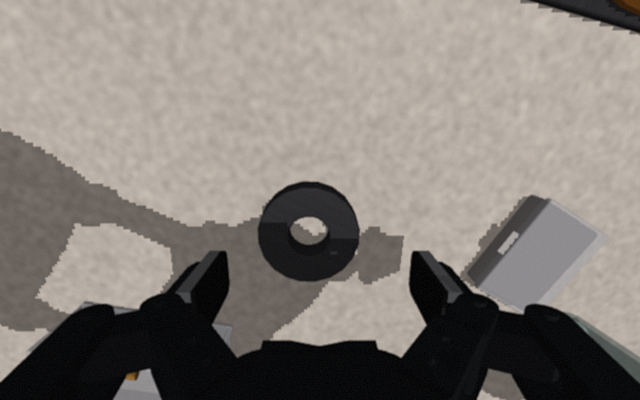

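The crop shows the tips about 50 mm above the table with TCP z at 0.034, so the open tips sit about 20 mm behind the reported TCP. I'll continue down on measured heights.

Emit:
{"op": "arm_command", "data": {"series": [[[0, 0, 0, 1.2, -0.4, -0.1, 1], [0, 0, 0, 1.2, -0.3, -0.1, 1], [0, 0, 0, 0.8, 0, 0, 1], [0, 0, 0, 0, 0, 0, 1]]]}}

```text
time: 3.85
tool_pos: [0.4367, -0.3091, 0.0017]
tcp_rot: [1.202, 1.18, -1.194]
wrist_force: [-0.6, -0.5, -0.0]
width: 0.997
```

```bash
python3 tips.py t4|tail -1; python3 - <<'E'
from h import *
im,d,K,E=load("t4s")
a=cv2.resize(im[60:170,200:340],None,fx=4,fy=4,interpolation=cv2.INTER_CUBIC)
im,d,K,E=load("t4w");b=im[150:350,160:480]
b=cv2.resize(b,(704,440));cv2.imwrite("pics/t4c.png",cv2.resize(np.hstack([a,b]),(800,278*440//440)))
E
```

```text
t 3.95 pos [ 0.4373 -0.3095  0.0026] jaw 0.44 w 0.999 F [-0.2046 -0.2488  0.041 ]
```

View pics/t4c.png

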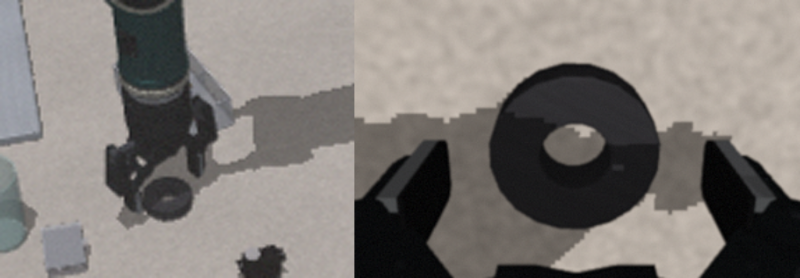

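Emit:
{"op": "arm_command", "data": {"series": [[[0, 0, 0, 1.0, 0, -0.2, 1], [0, 0, 0, 0.4, 0, 0, 1], [0, 0, 0, 0, 0, 0, 1]]]}}

```text
time: 4.25
tool_pos: [0.4384, -0.3081, -0.012]
tcp_rot: [1.201, 1.177, -1.193]
wrist_force: [0.2, -0.9, -0.3]
width: 1.001
```

Emit:
{"op": "arm_command", "data": {"newtons": 40, "series": [[[0, 0, 0, 0, 0, 0, 0.6], [0, 0, 0, 0, 0, 0, 0.6], [0, 0, 0, 0, 0, 0, 0.6], [0, 0, 0, 0, 0, 0, 0.6], [0, 0, 0, 0, 0, 0, 0.6]]]}}

```text
time: 4.75
tool_pos: [0.4333, -0.3086, -0.0088]
tcp_rot: [1.194, 1.188, -1.198]
wrist_force: [0.2, 0.1, -1.7]
width: 0.689
```

```bash
python3 tips.py t5|tail -1; python3 - <<'E'
from h import *
im,d,K,E=load("t5s")
a=cv2.resize(im[60:170,200:340],None,fx=4,fy=4,interpolation=cv2.INTER_CUBIC)
im,d,K,E=load("t5w");b=im[150:350,160:480]
b=cv2.resize(b,(704,440));cv2.imwrite("pics/t5c.png",cv2.resize(np.hstack([a,b]),(800,278*440//440)))
E
```

```text
t 4.85 pos [ 0.4332 -0.3084 -0.0091] jaw 0.66 w 0.691 F [-0.5015  1.0206 -1.3513]
```

View pics/t5c.png

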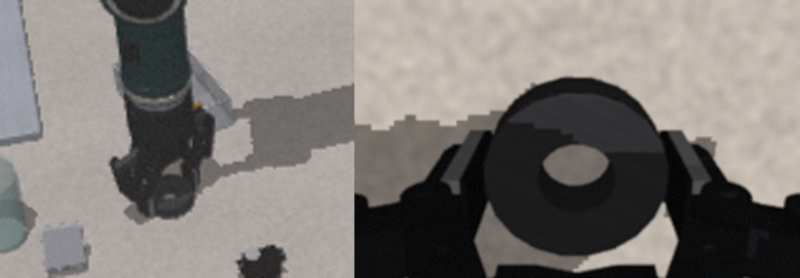

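Gripped: the width reads 0.69, about 59 mm. Lifting and moving over the deck.

```bash
python3 -c "
from h import *
go([(0.434,-0.308,0.09,0),(0.618,-0.137,0.09,0)])"
```

```text
t 4.85 pos [ 0.4332 -0.3084 -0.0091] jaw 0.66 w 0.691 F [-0.5015  1.0206 -1.3513]
leg (0.434, -0.308, 0.09, 0) rows 3
   [ 0.004  0.006 -0.005] [-3.3   0.08  0.05]
   [ 0.004  0.006 -0.005] [-3.3   0.06  0.03]
   [ 0.004  0.006 -0.005] [-3.3   0.04  0.01]
leg (0.618, -0.137, 0.09, 0) rows 6
   [0. 0. 0.] [ 0.    3.07 -2.85]
   [0. 0. 0.] [ 0.    3.07 -2.85]
   [0. 0. 0.] [ 0.    3.07 -2.85]
   [0. 0. 0.] [ 0.    3.07 -2.85]
   [0. 0. 0.] [ 0.    3.07 -2.85]
   [0. 0. 0.] [ 0.    3.07 -2.85]
```

Emit:
{"op": "arm_command", "data": {"series": [[[0, 0, 0, -3.3, 0, 0, 0.6], [0, 0, 0, -3.3, 0, 0, 0.6], [0, 0, 0, -3.3, 0, 0, 0.6], [0, 0, 0, 0, 3, -2.8, 0.6], [0, 0, 0, 0, 3, -2.8, 0.6], [0, 0, 0, 0, 3, -2.8, 0.6], [0, 0, 0, 0, 3, -2.8, 0.6], [0, 0, 0, 0, 3, -2.8, 0.6], [0, 0, 0, 0, 3, -2.8, 0.6], [0, 0, 0, 0, 0, 0, 0.6]]]}}

```text
time: 5.85
tool_pos: [0.6168, -0.129, 0.0897]
tcp_rot: [1.201, 1.189, -1.199]
wrist_force: [-0.7, -0.2, -1.3]
width: 0.689
```

```bash
python3 tips.py t6|tail -1
```

```text
t 5.95 pos [ 0.6132 -0.1315  0.0888] jaw 0.33 w 0.69 F [-0.1828 -0.5388 -1.6487]
```

View pics/t6w.png

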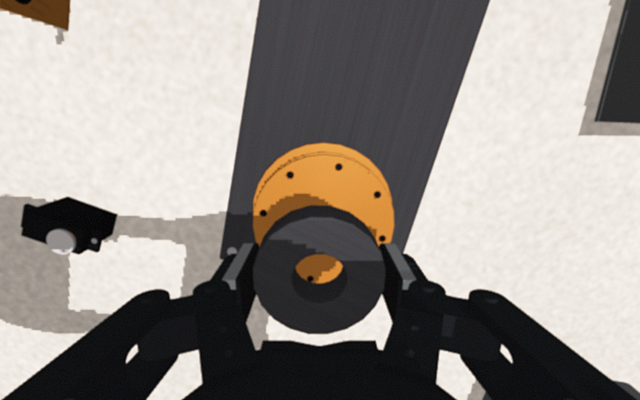

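```bash
python3 - <<'E'
from h import *
from scipy.optimize import least_squares
im,d,K,E=load("t6w");P=cloud(d,K,E);hsv=cv2.cvtColor(im,cv2.COLOR_BGR2HSV)
g=(hsv[...,0]>8)&(hsv[...,0]<28)&(hsv[...,1]>130)&(d>0)&(P[...,2]>.0325)&(P[...,2]<.045)&(abs(P[...,0]-.617)<.07)
m=(g*255).astype(np.uint8);cs,_=cv2.findContours(m,0,1);c=max(cs,key=cv2.contourArea)[:,0]
print("deckz",np.median(P[...,2][g]))
c=c[c[:,1]<205]
q=ray(c,K,E,.036)[:,:2]
f=least_squares(lambda p:np.hypot(q[:,0]-p[0],q[:,1]-p[1])-.05,[.617,-.136],loss="soft_l1",f_scale=.002)
print("deck",f.x,np.std(f.fun),len(q))
f=least_squares(lambda p:np.hypot(q[:,0]-p[0],q[:,1]-p[1])-p[2],[.617,-.136,.05],loss="soft_l1",f_scale=.002);print(f.x)
# ring top
t=(im.max(2)<75)&(P[...,2]>.09)&(P[...,2]<.13)&(np.hypot(P[...,0]-.617,P[...,1]+.131)<.04);q=P[t]
print("ring z pct",np.percentile(q[:,2],[5,50,90]),)
zt=np.median(q[:,2][q[:,2]>.105])
mm=(t*255).astype(np.uint8);mm=cv2.morphologyEx(mm,2,np.ones((3,3)));cv2.imwrite("pics/mm.png",mm)
cs,hi=cv2.findContours(mm,cv2.RETR_CCOMP,1)
for c in cs:
    if len(c)>30:
        w=ray(c[:,0],K,E,zt)[:,:2].astype(np.float32)*1000;print(cv2.contourArea(c),zt,cv2.fitEllipse(w),cv2.minEnclosingCircle(w))
E
```

```text
deckz 0.03586239470041047
deck [ 0.6192 -0.1378] 0.00031928613647139533 161
[ 0.6192 -0.1367  0.049 ]
ring z pct [0.1061 0.117  0.1182]
126.0 0.1170709133878583 ((655.8831176757812, -125.55494689941406), (2.5419187545776367, 16.3922061920166), 32.79895782470703) ((655.55908203125, -125.10714721679688), 7.061024188995361)
12116.0 0.1170709133878583 ((613.8818359375, -131.59771728515625), (56.17671585083008, 64.94713592529297), 76.06983947753906) ((614.6396484375, -132.93565368652344), 35.837825775146484)
1168.0 0.1170709133878583 ((615.0042114257812, -126.07518005371094), (15.121931076049805, 21.16545295715332), 93.7053451538086) ((614.8558349609375, -126.64056396484375), 10.922707557678223)
77.5 0.1170709133878583 ((612.8397216796875, -115.12054443359375), (2.954970359802246, 8.437975883483887), 66.73086547851562) ((612.985595703125, -115.10404968261719), 4.3721466064453125)
```

View pics/mm.png

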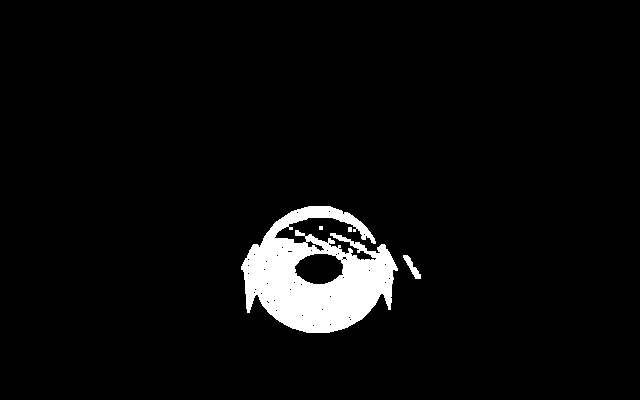

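```bash
python3 - <<'E'
from h import *
im,d,K,E=load("t6w");P=cloud(d,K,E)
t=(P[...,2]>.112)&(P[...,2]<.122)&(abs(P[...,0]-.6135)<.010)&(P[...,1]>-.18)&(P[...,1]<-.08)
print(np.percentile(P[t][:,1],[0,1,99,100]), np.median(P[t][:,2]))
h=(P[...,2]>.112)&(P[...,2]<.122)&(np.hypot(P[...,0]-.6135,P[...,1]+.131)<.028)
q=P[h];r=[]
for a in(-.006,0,.006):
    l=q[abs(q[:,0]-.6135-a)<.002][:,1];l=np.sort(l);k=np.argmax(np.diff(l));print(l[0],l[k],l[k+1],l[-1])
A=np.c_[q,np.ones(len(q))];w,*_=np.linalg.lstsq(A[:,[0,1,3]],q[:,2],rcond=None);print("tilt",w)
go([(0.617,-0.1385,0.04,0)])
E
```

```text
[-0.1614 -0.16   -0.1021 -0.1017] 0.11705488278176963
-0.15860101524804826 -0.13859706155401452 -0.12278788114241312 -0.10357002015012293
-0.1587132088927366 -0.142752211878932 -0.11976193593764413 -0.10305226046545676
-0.15805410935498065 -0.14131794738928607 -0.12118760905498853 -0.10343432151661414
tilt [-0.0054  0.0056  0.1211]
t 5.95 pos [ 0.6132 -0.1315  0.0888] jaw 0.33 w 0.69 F [-0.1828 -0.5388 -1.6487]
leg (0.617, -0.1385, 0.04, 0) rows 2
   [ 0.003  0.008 -0.006] [2.45 0.16 0.31]
   [ 0.003  0.008 -0.006] [2.45 0.17 0.33]
```

The ring hangs flat and centred on the TCP, with its underside at TCP+0.010. The deck centre comes out at about (0.6185,-0.1365), so I'll lower to TCP z of about 0.027.

Emit:
{"op": "arm_command", "data": {"series": [[[0, 0, 0, 2.2, 0.25, 0.25, 0.6], [0, 0, 0, 2.2, 0.25, 0.25, 0.6], [0, 0, 0, 0.6, 0.05, 0, 0.6], [0, 0, 0, 0, 0, 0, 0.6]]]}}

```text
time: 6.35
tool_pos: [0.6159, -0.1403, 0.0371]
tcp_rot: [1.199, 1.192, -1.208]
wrist_force: [-0.1, -0.3, -1.2]
width: 0.686
```

```bash
python3 -c "
from h import *
go([(0.6185,-0.1367,0.0265,0)])"
```

```text
t 6.35 pos [ 0.6159 -0.1403  0.0371] jaw 0.18 w 0.686 F [-0.0884 -0.3254 -1.2236]
leg (0.6185, -0.1367, 0.0265, 0) rows 1
   [ 0.003  0.017 -0.009] [ 1.06  0.25 -0.38]
```

Emit:
{"op": "arm_command", "data": {"series": [[[0, 0, 0, 0.5, 0.25, -0.3, 0.6], [0, 0, 0, 0, 0, 0, 0.6], [0, 0, 0, 0.4, 0, 0, 0.6], [0, 0, 0, 0, 0, 0, 0.6]]]}}

```text
time: 6.75
tool_pos: [0.6186, -0.1388, 0.0298]
tcp_rot: [1.201, 1.189, -1.208]
wrist_force: [-0.6, 0.6, -1.5]
width: 0.689
```

```bash
python3 -c "
from h import *
go([(0.6185,-0.1367,0.0265,0)])"
```

```text
t 6.75 pos [ 0.6186 -0.1388  0.0298] jaw 0.06 w 0.689 F [-0.6237  0.6211 -1.4936]
leg (0.6185, -0.1367, 0.0265, 0) rows 1
   [ 0.001  0.017 -0.011] [ 0.33 -0.02 -0.22]
```

Emit:
{"op": "arm_command", "data": {"series": [[[0, 0.017, -0.01, 0.2, 0, -0.2, 0.6], [0, 0, 0, 0.15, 0, 0, 0.6], [0, 0, 0, 0, 0, 0, 0.6]]]}}

```text
time: 7.05
tool_pos: [0.6197, -0.1367, 0.0273]
tcp_rot: [1.21, 1.208, -1.206]
wrist_force: [0.8, -1.0, -1.2]
width: 0.684
```

```bash
python3 -c "
from h import *
go([(0.6185,-0.1367,0.0265,0)])"
```

```text
t 7.05 pos [ 0.6197 -0.1367  0.0273] jaw 0.08 w 0.684 F [ 0.7552 -0.9606 -1.227 ]
leg (0.6185, -0.1367, 0.0265, 0) rows 1
   [ 0.001 -0.001 -0.003] [ 0.08 -0.12 -0.  ]
```

Emit:
{"op": "arm_command", "data": {"series": [[[0, 0, 0, 0.15, -0.1, 0, 0.6], [0, 0, 0, 0.1, 0, 0, 0.6], [0, 0, 0, 0, 0, 0, 0.6]]]}}

```text
time: 7.35
tool_pos: [0.6195, -0.1368, 0.0264]
tcp_rot: [1.21, 1.207, -1.205]
wrist_force: [-0.0, -0.5, -1.2]
width: 0.689
```

Emit:
{"op": "arm_command", "data": {"series": [[[0, 0, 0, 0.2, 0, 0, 0.6], [0, 0, 0, 0.2, 0, 0, 0.6], [0, 0, 0, 0, 0, 0, 0.6]]]}}

```text
time: 7.65
tool_pos: [0.62, -0.1369, 0.0266]
tcp_rot: [1.21, 1.207, -1.204]
wrist_force: [-0.6, 0.3, -1.3]
width: 0.691
```

```bash
python3 tips.py t7|tail -1; python3 - <<'E'
from h import *
im,d,K,E=load("t7w");P=cloud(d,K,E)
t=(np.hypot(P[...,0]-.6185,P[...,1]+.137)<.027)&(im.max(2)<90)&(P[...,2]>.04)
print(np.percentile(P[t][:,2],[5,50,95]))
cv2.imwrite("pics/t7c.png",cv2.resize(im[130:360,170:470],None,fx=2.5,fy=2.5))
E
```

```text
t 7.75 pos [ 0.6201 -0.1368  0.0261] jaw 0.09 w 0.691 F [-0.4703 -0.3503  2.6244]
[0.0533 0.1096 0.1293]
```

View pics/t7c.png

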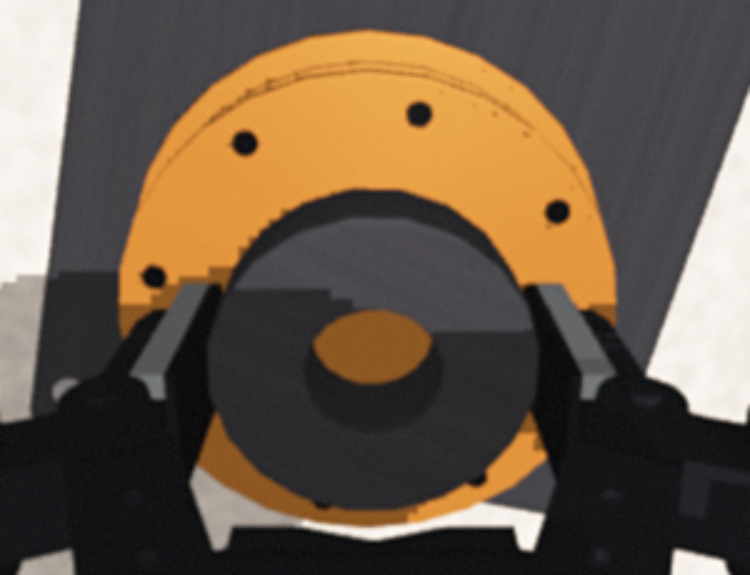

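Fz has turned from -1.3 to +2.6 N, so the ring rests on the deck. Releasing.

Emit:
{"op": "arm_command", "data": {"series": [[[0, 0, 0, 0, 0, 0, 0.8], [0, 0, 0, 0, 0, 0, 0.9], [0, 0, 0, 0, 0, 0, 0.95], [0, 0, 0, -1, 0, 0, 1], [0, 0, 0, -3, 0, 0, 1], [0, 0, 0, -4, 0, 0, 1], [0, 0, 0, 0, 0, 0, 1]]]}}

```text
time: 8.45
tool_pos: [0.6185, -0.1365, 0.107]
tcp_rot: [1.209, 1.211, -1.207]
wrist_force: [-0.1, -0.2, 1.0]
width: 0.999
```

```bash
cat > ringdeck.py <<'E'
from h import *
import sys
from scipy.optimize import least_squares
def circ(q,r=None):
    if r: f=least_squares(lambda p:np.hypot(q[:,0]-p[0],q[:,1]-p[1])-r,q.mean(0),loss="soft_l1",f_scale=.002)
    else: f=least_squares(lambda p:np.hypot(q[:,0]-p[0],q[:,1]-p[1])-p[2],[*q.mean(0),.03],loss="soft_l1",f_scale=.002)
    return f.x,np.std(f.fun)
E
python3 tips.py t8|tail -1; python3 - <<'E'
from h import *
im,d,K,E=load("t8w");P=cloud(d,K,E)
for n,lo,hi,zz in [("deck",.033,.040,.036),("ringtop",.049,.060,.054)]:
    t=(P[...,2]>lo)&(P[...,2]<hi)&(np.hypot(P[...,0]-.6185,P[...,1]+.137)<.07)&(im.max(2)<250)
    q=P[t]; print(n,len(q),np.percentile(q[:,0],[0.5,99.5]),np.percentile(q[:,1],[.5,99.5]),np.median(q[:,2]), cv2.minEnclosingCircle((q[:,:2]*1000).astype(np.float32)))
E
```

```text
t 8.55 pos [ 0.615  -0.1356  0.102 ] jaw 0.09 w 0.998 F [-0.2372 -0.6537 -0.3867]
deck 8276 [0.5712 0.6673] [-0.1854 -0.0889] 0.03587848545860747 ((619.1923217773438, -137.71469116210938), 50.115203857421875)
ringtop 4666 [0.592  0.6486] [-0.1664 -0.1092] 0.053769545783655365 ((620.1940307617188, -138.40103149414062), 29.928794860839844)
```

View pics/t8w.png

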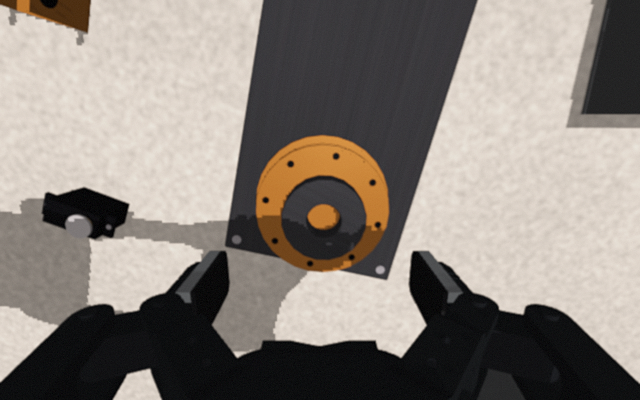

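The ring lies flat and centred on the deck, about 1 mm off, with its hole at (323,217). Next is the bracket, with the jaw angle along its x at about -18°.

```bash
python3 -c "
from h import *
go([(0.43,0.03,0.15,-18)])"
```

```text
t 8.55 pos [ 0.615  -0.1356  0.102 ] jaw 0.09 w 0.998 F [-0.2372 -0.6537 -0.3867]
leg (0.43, 0.03, 0.15, -18) rows 6
   [ 0.053 -0.     0.001] [-0.77 -3.08 -2.77]
   [ 0.053 -0.     0.001] [-0.77 -3.22 -2.6 ]
   [ 0.053 -0.     0.001] [-0.78 -3.36 -2.43]
   [ 0.053 -0.     0.001] [-0.78 -3.48 -2.25]
   [ 0.053 -0.     0.001] [-0.79 -3.59 -2.06]
   [ 0.053 -0.     0.001] [-0.79 -3.69 -1.87]
```

Emit:
{"op": "arm_command", "data": {"series": [[[0.053, 0, 0, -0.8, -3.1, -2.8, 1], [0.053, 0, 0, -0.8, -3.2, -2.6, 1], [0.053, 0, 0, -0.8, -3.4, -2.4, 1], [0.053, 0, 0, -0.8, -3.5, -2.3, 1], [0.053, 0, 0, -0.8, -3.6, -2.1, 1], [0.053, 0, 0, -0.8, -3.7, -1.9, 1], [0, 0, 0, 0, 0, 0, 1]]]}}

```text
time: 9.25
tool_pos: [0.4176, 0.0371, 0.1438]
tcp_rot: [1.44, 1.053, -1.47]
wrist_force: [0.6, -0.8, 0.7]
width: 1.001
```

```bash
python3 tips.py t9|tail -1; python3 - <<'E'
from h import *
im,d,K,E=load("t9w");P=cloud(d,K,E);hsv=cv2.cvtColor(im,cv2.COLOR_BGR2HSV)
g=(hsv[...,0]>8)&(hsv[...,0]<28)&(hsv[...,1]>130)&(abs(P[...,0]-.42)<.06)&(abs(P[...,1]-.012)<.06)
q=P[g];print(len(q));print(cv2.minAreaRect((q[:,:2]*1000).astype(np.float32)),q[:,2].max())
top=q[q[:,2]>.042];print("top",len(top),cv2.minAreaRect((top[:,:2]*1000).astype(np.float32)));
b=q[q[:,2]<.008];print("floor",len(b),cv2.minAreaRect((b[:,:2]*1000).astype(np.float32)))
E
```

```text
t 9.35 pos [0.4205 0.0353 0.1439] jaw -19.1 w 0.998 F [0.6629 0.2821 0.1261]
1612
((421.1702575683594, 26.256622314453125), (85.58197021484375, 69.23558044433594), 2.9354450702667236) 0.24782586623370206
top 237 ((415.2122497558594, 26.09938621520996), (53.515289306640625, 87.6728515625), 60.5772819519043)
floor 1169 ((419.19464111328125, 3.4604873657226562), (43.355289459228516, 51.4925537109375), 73.64070892333984)
```

View pics/t9w.png

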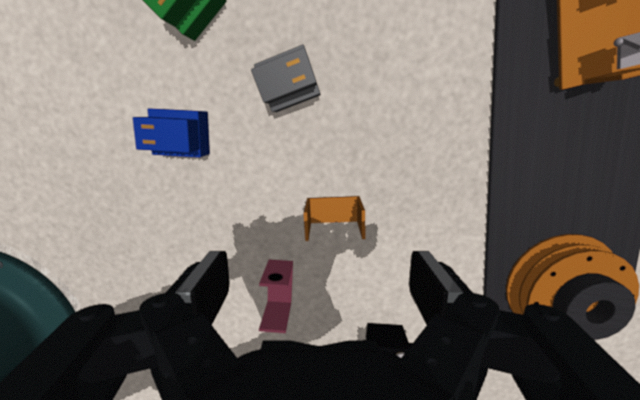

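The gold bracket is at (335,212) with both arms up; the pink one is at (277,295), and the grey pack at (287,78). I'll refine the bracket's pose from its floor and arm tops.

```bash
python3 - <<'E'
from h import *
im,d,K,E=load("t9w");P=cloud(d,K,E);hsv=cv2.cvtColor(im,cv2.COLOR_BGR2HSV)
g=(hsv[...,0]>5)&(hsv[...,0]<28)&(hsv[...,1]>110)
w=np.zeros_like(g);w[185:248,295:375]=1;g&=w
q=P[g];print(len(q),np.percentile(q[:,2],[1,50,99]))
for lo,hi in[(-.005,.008),(.04,.055)]:
    b=q[(q[:,2]>lo)&(q[:,2]<hi)];print(lo,len(b),b.mean(0),cv2.minAreaRect((b[:,:2]*1000).astype(np.float32)))
b=q[q[:,2]>.01]
s=b[:,1]-.012-(b[:,0]-.42)*0
A=np.array([np.cos(np.radians(-17.5)),np.sin(np.radians(-17.5))])
pr=b[:,:2]@A
for sgn in(-1,1):
    k=b[(pr-pr.mean())*sgn>0];print("arm",len(k),k.mean(0),"proj x",np.percentile(k[:,:2]@A,[2,50,98]),"proj y",np.percentile(k[:,:2]@[-A[1],A[0]],[2,98]),"z",k[:,2].max())
m=(g*255).astype(np.uint8);cs,_=cv2.findContours(m,0,2);c=max(cs,key=cv2.contourArea);print(cv2.minAreaRect(c))
cv2.imwrite("pics/t9c.png",cv2.resize(im[170:260,270:400],None,fx=6,fy=6))
E
```

```text
1637 [0.0008 0.0033 0.0493]
-0.005 1197 [0.4225 0.0119 0.003 ] ((419.0018005371094, 2.9239940643310547), (44.49347686767578, 51.56039810180664), 73.64070892333984)
0.04 243 [0.4268 0.0118 0.0468] ((422.6095275878906, 11.865775108337402), (25.42194175720215, 51.321311950683594), 73.78095245361328)
arm 197 [0.4021 0.0234 0.0476] proj x [0.3741 0.376  0.3952] proj y [0.1253 0.2291] z 0.2915396300781981
arm 236 [0.4461 0.0078 0.0379] proj x [0.422  0.4225 0.4251] proj y [0.1277 0.1513] z 0.049834382758028734
((333.6703186035156, 217.8536834716797), (42.39495849609375, 61.172874450683594), 87.99044799804688)
```

View pics/t9c.png

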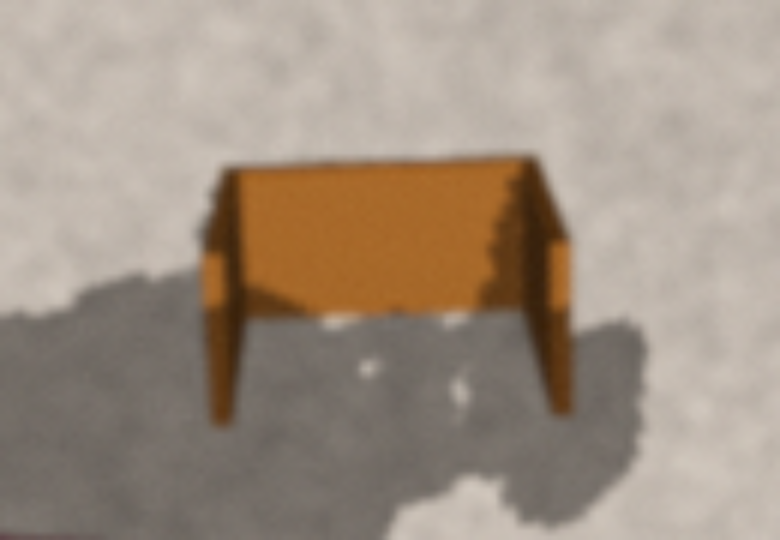

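```bash
python3 -c "
from h import *
go([(0.4226,0.0119,0.09,-16.2),(0.4226,0.0119,0.0,-16.2)])"
```

```text
t 9.35 pos [0.4205 0.0353 0.1439] jaw -19.1 w 0.998 F [0.6629 0.2821 0.1261]
leg (0.4226, 0.0119, 0.09, -16.2) rows 2
   [-0.025  0.001  0.012] [2.68 0.54 1.06]
   [-0.025  0.001  0.012] [2.69 0.49 1.08]
leg (0.4226, 0.0119, 0.0, -16.2) rows 2
   [0. 0. 0.] [4.5 0.  0. ]
   [0. 0. 0.] [4.5 0.  0. ]
```

Emit:
{"op": "arm_command", "data": {"series": [[[-0.025, 0, 0.01, 2.7, 0.5, 1.1, 1], [-0.025, 0, 0.01, 2.7, 0.5, 1.1, 1], [0, 0, 0, 1, 0, 0, 1], [0, 0, 0, 0, 0, 0, 1]]]}}

```text
time: 9.75
tool_pos: [0.4257, 0.0088, 0.0776]
tcp_rot: [1.412, 1.061, -1.416]
wrist_force: [-0.2, -0.1, 0.2]
width: 1.002
```

```bash
python3 tips.py t10|tail -1;python3 -c "
from h import *
go([(0.4226,0.0119,0.0,-16.2)])"
```

```text
t 9.85 pos [0.4269 0.0091 0.0791] jaw -16.14 w 1.001 F [-0.2327  0.3266  0.2553]
t 9.85 pos [0.4269 0.0091 0.0791] jaw -16.14 w 1.001 F [-0.2327  0.3266  0.2553]
leg (0.4226, 0.0119, 0.0, -16.2) rows 2
   [ 0.001  0.001 -0.001] [ 3.95 -0.25 -0.08]
   [ 0.001  0.001 -0.001] [ 3.96 -0.25 -0.08]
```

View pics/t10w.png

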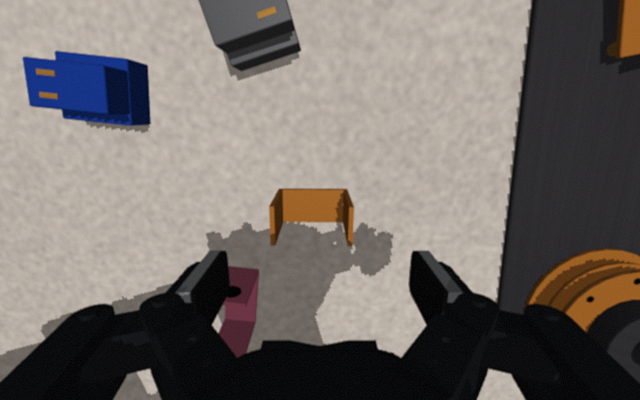

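Emit:
{"op": "arm_command", "data": {"series": [[[0, 0, 0, 3, -0.2, -0.1, 1], [0, 0, 0, 3, -0.2, -0.1, 1], [0, 0, 0, 1.5, 0, 0, 1], [0, 0, 0, 0, 0, 0, 1]]]}}

```text
time: 10.25
tool_pos: [0.4323, 0.0122, 0.0081]
tcp_rot: [1.421, 1.051, -1.403]
wrist_force: [-0.1, -0.3, -0.2]
width: 0.998
```

```bash
python3 tips.py t11|tail -1;python3 -c "
from h import *
go([(0.4226,0.0119,0.0,-16.2)])"
```

```text
t 10.35 pos [0.4339 0.0121 0.0098] jaw -16.22 w 1.0 F [ 0.2677 -0.799   0.7129]
t 10.35 pos [0.4339 0.0121 0.0098] jaw -16.22 w 1.0 F [ 0.2677 -0.799   0.7129]
leg (0.4226, 0.0119, 0.0, -16.2) rows 1
   [-0.    -0.003 -0.018] [ 0.96 -1.09  0.34]
```

View pics/t11w.png

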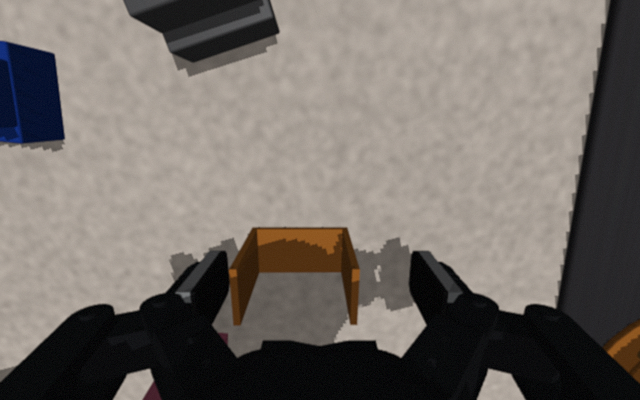

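Emit:
{"op": "arm_command", "data": {"series": [[[0, 0, -0.018, 0.3, -1.0, 0.3, 1], [0, 0, 0, 0, 0, 0, 1]]]}}

```text
time: 10.55
tool_pos: [0.4252, 0.0122, 0.009]
tcp_rot: [1.418, 1.062, -1.411]
wrist_force: [0.2, -0.3, 0.2]
width: 1.001
```

```bash
python3 -c "
from h import *
go([(0.4226,0.0119,0.002,-16.2)])"
```

```text
t 10.55 pos [0.4252 0.0122 0.009 ] jaw -16.2 w 1.001 F [ 0.1535 -0.266   0.1888]
leg (0.4226, 0.0119, 0.002, -16.2) rows 1
   [-0.    -0.004 -0.002] [ 0.7  -0.25  0.1 ]
```

Emit:
{"op": "arm_command", "data": {"newtons": 25, "series": [[[0, 0, 0, 0.7, -0.3, 0.1, 1], [0, 0, 0, 0, 0, 0, 0.75], [0, 0, 0, 0, 0, 0, 0.55], [0, 0, 0, 0, 0, 0, 0.5], [0, 0, 0, 0, 0, 0, 0.5], [0, 0, 0, 0, 0, 0, 0.5]]]}}

```text
time: 11.15
tool_pos: [0.4237, 0.0119, 0.0036]
tcp_rot: [1.421, 1.059, -1.407]
wrist_force: [-1.3, 0.3, -0.6]
width: 0.606
```

```bash
python3 tips.py t12|tail -1
```

```text
t 11.25 pos [0.4237 0.0119 0.0036] jaw -16.23 w 0.602 F [0.649  0.5804 0.4171]
```

View pics/t12w.png

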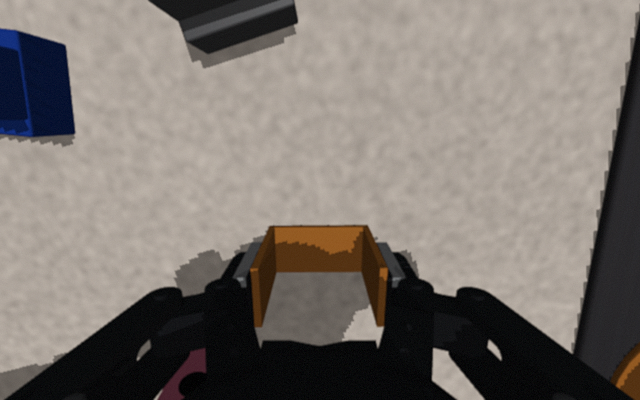

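```bash
python3 -c "
from h import *
go([(0.424,0.012,0.115,-16.2),(0.62,-0.138,0.1,-13)])"
```

```text
t 11.25 pos [0.4237 0.0119 0.0036] jaw -16.23 w 0.602 F [0.649  0.5804 0.4171]
leg (0.424, 0.012, 0.115, -16.2) rows 3
   [-0.    -0.002 -0.002] [-3.71  0.03 -0.02]
   [-0.    -0.002 -0.002] [-3.71  0.03 -0.02]
   [-0.    -0.002 -0.002] [-3.71  0.02 -0.01]
leg (0.62, -0.138, 0.1, -13) rows 6
   [-0.009  0.     0.   ] [0.25 3.83 1.49]
   [-0.009  0.     0.   ] [0.25 3.82 1.52]
   [-0.009  0.     0.   ] [0.25 3.81 1.56]
   [-0.009  0.     0.   ] [0.25 3.79 1.6 ]
   [-0.009  0.     0.   ] [0.25 3.78 1.63]
   [-0.009  0.     0.   ] [0.25 3.76 1.67]
```

Emit:
{"op": "arm_command", "data": {"series": [[[0, 0, 0, -3.5, 0, 0, 0.5], [0, 0, 0, -3.7, 0, 0, 0.5], [0, 0, 0, -3.7, 0, 0, 0.5], [0, 0, 0, 0.2, 3.8, 1.5, 0.5], [0, 0, 0, 0.2, 3.8, 1.5, 0.5], [0, 0, 0, 0.2, 3.8, 1.5, 0.5], [0, 0, 0, 0.2, 3.8, 1.5, 0.5], [0, 0, 0, 0.2, 3.8, 1.5, 0.5], [0, 0, 0, 0.2, 3.6, 1.5, 0.5], [0, 0, 0, 0, 0, 0, 0.5]]]}}

```text
time: 12.25
tool_pos: [0.6208, -0.1433, 0.1054]
tcp_rot: [1.42, 1.058, -1.403]
wrist_force: [0.5, 0.0, -0.6]
width: 0.607
```

```bash
python3 tips.py t13|tail -1;python3 -c "
from h import *
im,d,K,E=load('t13w');P=cloud(d,K,E);hsv=cv2.cvtColor(im,cv2.COLOR_BGR2HSV)
g=(hsv[...,0]>5)&(hsv[...,0]<28)&(hsv[...,1]>110)
q=P[g]; z=q[:,2]; print(np.histogram(z,bins=np.arange(.02,.2,.01)))
go([(0.62,-0.138,0.065,-16.2)])"
```

```text
t 12.35 pos [ 0.6171 -0.1406  0.1048] jaw -16.01 w 0.607 F [-1.1224 -0.0291 -1.1734]
(array([  58, 6507,   50,  159,    0,    0,    0,    0, 4165,  387,  486,
        598, 1511,  165,    0,    0,    5]), array([0.02, 0.03, 0.04, 0.05, 0.06, 0.07, 0.08, 0.09, 0.1 , 0.11, 0.12,
       0.13, 0.14, 0.15, 0.16, 0.17, 0.18, 0.19]))
t 12.35 pos [ 0.6171 -0.1406  0.1048] jaw -16.01 w 0.607 F [-1.1224 -0.0291 -1.1734]
leg (0.62, -0.138, 0.065, -16.2) rows 1
   [ 0.003 -0.005 -0.005] [ 3.98  0.19 -0.31]
```

View pics/t13w.png

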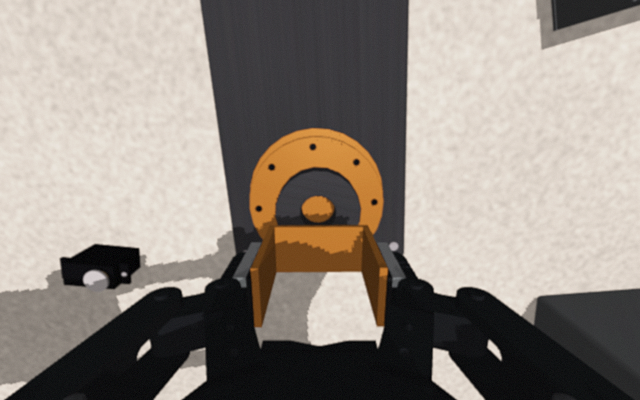

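```bash
cat > br.py <<'E'
from h import *
import sys
from workcell import bot
im,d,K,E=load(sys.argv[1]);z0=float(sys.argv[2]);P=cloud(d,K,E);hsv=cv2.cvtColor(im,cv2.COLOR_BGR2HSV)
g=(hsv[...,0]>5)&(hsv[...,0]<28)&(hsv[...,1]>110)&(abs(P[...,2]-z0)<.005)
g=cv2.morphologyEx((g*255).astype(np.uint8),2,np.ones((3,3)))>0
q=P[g];print(len(q),np.median(q[:,2]),cv2.minAreaRect((q[:,:2]*1000).astype(np.float32)))
w,*_=np.linalg.lstsq(np.c_[q[:,:2],np.ones(len(q))],q[:,2],rcond=None);print("tilt",w[:2])
t=(abs(P[...,2]-.054)<.004)&(np.hypot(P[...,0]-.62,P[...,1]+.138)<.036)&(im.max(2)<110);r=P[t];
if len(r)>20: print("ring",len(r),cv2.minAreaRect((r[:,:2]*1000).astype(np.float32)), r[:,:2].max(0),r[:,:2].min(0))
E
python3 br.py t13w 0.105
```

```text
4146 0.10437300547730834 ((619.1580810546875, -142.02117919921875), (26.5734920501709, 51.85321044921875), 74.23446655273438)
tilt [-0.0013 -0.0043]
ring 3092 ((622.5484619140625, -128.47915649414062), (39.02359390258789, 58.30044937133789), 75.42694854736328) [ 0.6493 -0.1088] [ 0.5907 -0.154 ]
```

Emit:
{"op": "arm_command", "data": {"series": [[[0, 0, 0, 2, 0, -0.2, 0.5], [0, 0, 0, 1.7, 0, -0.1, 0.5], [0, 0, 0, 0, 0, 0, 0.5]]]}}

```text
time: 12.65
tool_pos: [0.6153, -0.1352, 0.0664]
tcp_rot: [1.417, 1.066, -1.407]
wrist_force: [0.6, 1.3, -1.4]
width: 0.606
```

```bash
python3 tips.py t14|tail -1; python3 br.py t14w 0.072; python3 -c "
from h import *
go([(0.62,-0.138,0.0575,-16.2)])"
```

```text
t 12.75 pos [ 0.617  -0.1358  0.0686] jaw -15.96 w 0.607 F [-0.0298  1.0305 -0.5454]
308 0.07197546687795588 ((616.9918823242188, -134.69813537597656), (25.820898056030273, 51.67536926269531), 76.95901489257812)
tilt [0.0048 0.0193]
ring 3319 ((622.4338989257812, -138.40367126464844), (59.54844284057617, 54.681583404541016), 85.61802673339844) [ 0.6499 -0.1086] [ 0.5939 -0.1679]
t 12.75 pos [ 0.617  -0.1358  0.0686] jaw -15.96 w 0.607 F [-0.0298  1.0305 -0.5454]
leg (0.62, -0.138, 0.0575, -16.2) rows 1
   [ 0.004 -0.006 -0.006] [1.11 0.34 0.13]
```

View pics/t14w.png

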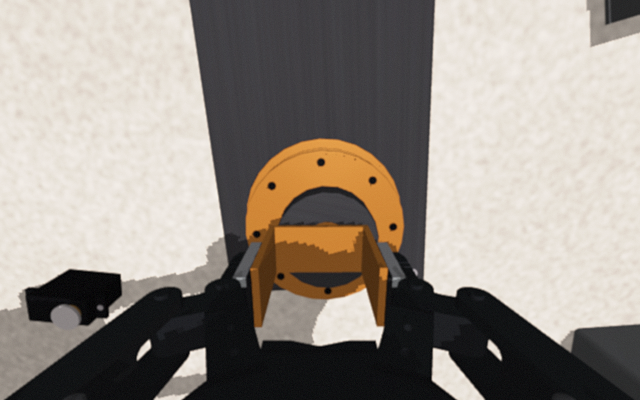

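Emit:
{"op": "arm_command", "data": {"series": [[[0, 0, 0, 0.5, 0.3, 0.1, 0.5], [0, 0, 0, 0.3, 0, 0, 0.5], [0, 0, 0, 0, 0, 0, 0.5]]]}}

```text
time: 13.05
tool_pos: [0.621, -0.1375, 0.0626]
tcp_rot: [1.419, 1.061, -1.401]
wrist_force: [-0.2, 0.2, -0.7]
width: 0.606
```

```bash
python3 -c "
from h import *
go([(0.62,-0.138,0.0575,-16.2)])"
```

```text
t 13.05 pos [ 0.621  -0.1375  0.0626] jaw -15.91 w 0.606 F [-0.1617  0.2141 -0.7372]
leg (0.62, -0.138, 0.0575, -16.2) rows 1
   [ 0.005 -0.006 -0.009] [ 0.51 -0.09  0.08]
```

Emit:
{"op": "arm_command", "data": {"series": [[[0, 0, 0, 0.4, -0.1, 0, 0.5], [0, 0, 0, 0.2, 0, 0, 0.5], [0, 0, 0, 0, 0, 0, 0.5]]]}}

```text
time: 13.35
tool_pos: [0.6208, -0.1374, 0.0576]
tcp_rot: [1.42, 1.059, -1.4]
wrist_force: [0.5, 0.0, 0.9]
width: 0.608
```

Emit:
{"op": "arm_command", "data": {"series": [[[0, 0, 0, 0.2, 0, 0, 0.5], [0, 0, 0, 0, 0, 0, 0.5]]]}}

```text
time: 13.55
tool_pos: [0.6213, -0.1376, 0.0582]
tcp_rot: [1.42, 1.059, -1.399]
wrist_force: [-0.2, -0.1, -0.2]
width: 0.604
```

```bash
python3 -c "
from h import *
go([(0.62,-0.138,0.0575,-16.2)])"
```

```text
t 13.55 pos [ 0.6213 -0.1376  0.0582] jaw -15.92 w 0.604 F [-0.2416 -0.0803 -0.2242]
leg (0.62, -0.138, 0.0575, -16.2) rows 1
   [ 0.005 -0.006 -0.011] [ 0.07 -0.11  0.08]
```

Emit:
{"op": "arm_command", "data": {"series": [[[0, 0, 0, 0.1, 0, 0, 0.5], [0, 0, 0, 0, 0, 0, 0.66], [0, 0, 0, 0, 0, 0, 0.74], [0, 0, 0, 0, 0, 0, 0.85], [0, 0, 0, -1.5, 0, 0, 0.9], [0, 0, 0, -3.5, 0, 0, 0.9], [0, 0, 0, -3.5, 0, 0, 0.9], [0, 0, 0, -2.5, 0, 0, 1], [0, 0, 0, 0, 0, 0, 1]]]}}

```text
time: 14.45
tool_pos: [0.6193, -0.1378, 0.1724]
tcp_rot: [1.419, 1.06, -1.401]
wrist_force: [0.5, -0.4, 0.0]
width: 0.998
```

```bash
python3 tips.py t15|tail -1; python3 br.py t15w 0.057;python3 br.py t15w 0.102
```

```text
t 14.55 pos [ 0.6172 -0.1372  0.1683] jaw -15.93 w 0.996 F [ 0.2364 -0.0732 -0.513 ]
1591 0.05687340224326176 ((621.3212890625, -138.3905487060547), (26.921701431274414, 48.75178909301758), 73.86275482177734)
tilt [-0.0102 -0.0236]
ring 1539 ((618.2106323242188, -137.83233642578125), (59.08196258544922, 54.57726287841797), 70.78203582763672) [ 0.6489 -0.1088] [ 0.593  -0.1676]
320 0.10174838798334074 ((621.8980102539062, -138.2925262451172), (26.335418701171875, 52.062259674072266), 74.05066680908203)
tilt [-0.0069 -0.0137]
ring 1539 ((618.2106323242188, -137.83233642578125), (59.08196258544922, 54.57726287841797), 70.78203582763672) [ 0.6489 -0.1088] [ 0.593  -0.1676]
```

View pics/t15w.png

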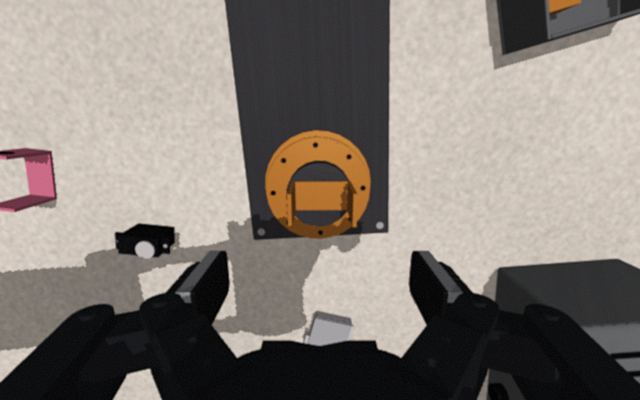

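The bracket stands upright at (0.621,-0.138), within 2 mm of the ring centre. Next is the larger servo, with the jaw along its y at about 67°.

```bash
python3 -c "
from h import *
go([(0.43,-0.142,0.16,67)])"
```

```text
t 14.55 pos [ 0.6172 -0.1372  0.1683] jaw -15.93 w 0.996 F [ 0.2364 -0.0732 -0.513 ]
leg (0.43, -0.142, 0.16, 67) rows 10
   [-0.145 -0.    -0.001] [ 0.07 -1.79  0.56]
   [-0.145 -0.    -0.001] [ 0.07 -1.85  0.3 ]
   [-0.145 -0.    -0.001] [ 0.08 -1.87  0.03]
   [-0.145 -0.    -0.001] [ 0.08 -1.86 -0.24]
   [-0.145 -0.    -0.001] [ 0.08 -1.8  -0.51]
   [-0.145 -0.    -0.001] [ 0.08 -1.71 -0.76]
   [-0.145 -0.    -0.001] [ 0.08 -1.58 -1.  ]
   [-0.145 -0.    -0.001] [ 0.08 -1.42 -1.22]
   [-0.145 -0.    -0.001] [ 0.08 -1.23 -1.41]
   [-0.145 -0.    -0.001] [ 0.08 -1.01 -1.57]
```

Emit:
{"op": "arm_command", "data": {"series": [[[-0.145, 0, 0, 0, -1.8, 0.6, 1], [-0.145, 0, 0, 0, -1.9, 0.3, 1], [-0.145, 0, 0, 0, -1.9, 0, 1], [-0.145, 0, 0, 0.1, -1.9, -0.2, 1], [-0.145, 0, 0, 0.1, -1.8, -0.5, 1], [-0.145, 0, 0, 0.1, -1.7, -0.8, 1], [-0.145, 0, 0, 0.1, -1.6, -1, 1], [-0.145, 0, 0, 0.1, -1.4, -1.2, 1], [-0.145, 0, 0, 0.1, -1.2, -1.4, 1], [-0.145, 0, 0, 0.1, -1, -1.6, 1]]]}}

```text
time: 15.55
tool_pos: [0.4109, -0.1416, 0.1434]
tcp_rot: [0.283, 1.58, -0.267]
wrist_force: [0.3, 0.1, 0.3]
width: 0.998
```

```bash
python3 tips.py t16|tail -1
```

```text
t 15.65 pos [ 0.4092 -0.1413  0.1428] jaw 69.64 w 1.001 F [-0.2155 -0.18   -0.0676]
```

View pics/t16w.png

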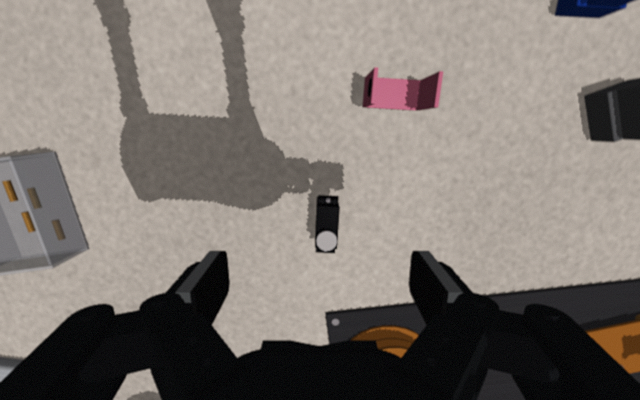

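The servo is at (327,223) with its white horn at (326,240), and it is clear of its neighbours.

```bash
cat > sv.py <<'E'
from h import *
import sys
im,d,K,E=load(sys.argv[1]);cx,cy,z0=map(float,sys.argv[2:5]);P=cloud(d,K,E)
s=(np.hypot(P[...,0]-cx,P[...,1]-cy)<.05)
for n,lo,hi in[("horn",.041,.048),("case",.034,.0405),("all",.012,.05),("ear",.025,.032)]:
    q=P[s&(P[...,2]>z0+lo)&(P[...,2]<z0+hi)]
    if len(q)>8: print(n,len(q),q.mean(0),cv2.minAreaRect((q[:,:2]*1000).astype(np.float32)))
E
python3 sv.py t16w .429 -.142 0
```

```text
horn 331 [ 0.4403 -0.1465  0.0437] ((440.5333251953125, -146.5531768798828), (17.426910400390625, 18.05851173400879), 70.31060028076172)
case 679 [ 0.425  -0.1404  0.0376] ((431.1509704589844, -142.61862182617188), (20.151630401611328, 40.01039505004883), 67.8599853515625)
all 1274 [ 0.428  -0.1416  0.0375] ((431.3956298828125, -142.7406768798828), (20.191097259521484, 54.617828369140625), 67.84427642822266)
ear 245 [ 0.4207 -0.1383  0.0298] ((431.3208312988281, -143.19027709960938), (19.80657958984375, 54.6433219909668), 66.97926330566406)
```

```bash
python3 -c "
from h import *
go([(0.4312,-0.1427,0.08,67.8),(0.4312,-0.1427,0.01,67.8)])"
```

```text
t 15.65 pos [ 0.4092 -0.1413  0.1428] jaw 69.64 w 1.001 F [-0.2155 -0.18   -0.0676]
leg (0.4312, -0.1427, 0.08, 67.8) rows 2
   [ 0.016 -0.015 -0.002] [3.11 0.3  1.15]
   [ 0.016 -0.015 -0.002] [3.12 0.32 1.1 ]
leg (0.4312, -0.1427, 0.01, 67.8) rows 2
   [0. 0. 0.] [3.5 0.  0. ]
   [0. 0. 0.] [3.5 0.  0. ]
```

Emit:
{"op": "arm_command", "data": {"series": [[[0.016, -0.015, 0, 3.1, 0.3, 1.1, 1], [0.016, -0.015, 0, 3.1, 0.3, 1.1, 1], [0, 0, 0, 2, 0, 0, 1], [0, 0, 0, 0, 0, 0, 1]]]}}

```text
time: 16.05
tool_pos: [0.4326, -0.1426, 0.0565]
tcp_rot: [0.319, 1.545, -0.312]
wrist_force: [-1.1, 1.6, 0.4]
width: 0.999
```

```bash
python3 -c "
from h import *
go([(0.4312,-0.1427,0.012,67.8)])"
```

```text
t 16.05 pos [ 0.4326 -0.1426  0.0565] jaw 66.94 w 0.999 F [-1.0689  1.5583  0.3522]
leg (0.4312, -0.1427, 0.012, 67.8) rows 1
   [-0.015  0.002 -0.005] [ 4.45 -0.09 -0.13]
```

Emit:
{"op": "arm_command", "data": {"series": [[[-0.015, 0, 0, 2.3, 0, -0.1, 1], [0, 0, 0, 2.2, 0, 0, 0.8], [0, 0, 0, 0, 0, 0, 0.6]]]}}

```text
time: 16.35
tool_pos: [0.4339, -0.1421, 0.0112]
tcp_rot: [0.312, 1.545, -0.304]
wrist_force: [-0.2, -0.3, 0.7]
width: 0.692
```

```bash
python3 tips.py t17 | tail -1; python3 -c "
from h import *
go([(0.4312,-0.1427,0.006,67.8)])"
```

```text
t 16.45 pos [ 0.436  -0.143   0.0135] jaw 67.55 w 0.6 F [-0.8781 -0.6344  0.6915]
t 16.45 pos [ 0.436  -0.143   0.0135] jaw 67.55 w 0.6 F [-0.8781 -0.6344  0.6915]
leg (0.4312, -0.1427, 0.006, 67.8) rows 1
   [-0.004  0.007 -0.006] [ 0.75 -0.16 -0.46]
```

View pics/t17w.png

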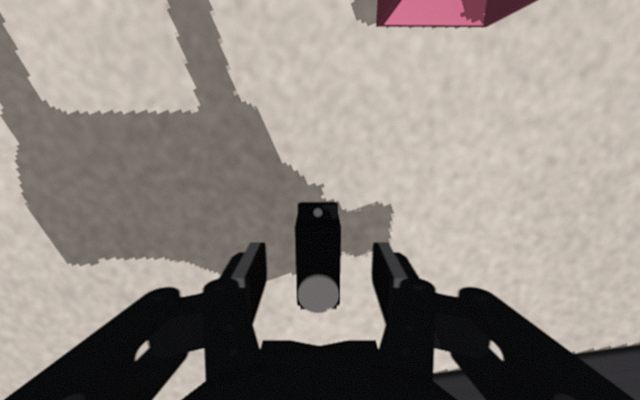

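Emit:
{"op": "arm_command", "data": {"newtons": 30, "series": [[[0, 0, 0, 0.8, -0.15, -0.45, 0.6], [0, 0, 0, 0, 0, 0, 0.4], [0, 0, 0, 0, 0, 0, 0.2], [0, 0, 0, 0, 0, 0, 0.15], [0, 0, 0, 0, 0, 0, 0.15], [0, 0, 0, 0, 0, 0, 0.15]]]}}

```text
time: 17.05
tool_pos: [0.4351, -0.1442, 0.0099]
tcp_rot: [0.31, 1.532, -0.306]
wrist_force: [-0.6, 0.0, -1.0]
width: 0.225
```

```bash
python3 tips.py t18 | tail -1; python3 sv.py t18w .431 -.143 0;  python3 -c "
from h import *
go([(0.4312,-0.1427,0.1,67.8),(.53,-.02,.1,77),(0.6445,-0.019,0.1,77)])"
```

```text
t 17.15 pos [ 0.435  -0.1442  0.0098] jaw 67.45 w 0.225 F [ 0.5046  0.7156 -0.8267]
horn 1826 [ 0.4372 -0.146   0.0447] ((437.083251953125, -146.01177978515625), (46.583736419677734, 27.789148330688477), 67.60569763183594)
case 3134 [ 0.4249 -0.1411  0.0386] ((431.68487548828125, -143.71432495117188), (42.75969314575195, 39.56489562988281), 17.64494514465332)
all 6549 [ 0.4269 -0.1419  0.0387] ((431.69757080078125, -142.55694580078125), (56.1781120300293, 42.25765609741211), 3.0480356216430664)
ear 1051 [ 0.4163 -0.1373  0.0302] ((430.9457092285156, -144.73988342285156), (41.792152404785156, 56.35648727416992), 41.13454055786133)
t 17.15 pos [ 0.435  -0.1442  0.0098] jaw 67.45 w 0.225 F [ 0.5046  0.7156 -0.8267]
leg (0.4312, -0.1427, 0.1, 67.8) rows 2
   [-0.003  0.008 -0.003] [-4.51  0.02 -0.13]
   [-0.003  0.008 -0.003] [-4.51  0.01 -0.17]
leg (0.53, -0.02, 0.1, 77) rows 4
   [-0.04  0.    0.  ] [0.   3.77 1.13]
   [-0.04  0.    0.  ] [0.   3.73 1.28]
   [-0.04  0.    0.  ] [0.   3.67 1.43]
   [-0.04  0.    0.  ] [0.   3.61 1.57]
leg (0.6445, -0.019, 0.1, 77) rows 3
   [0. 0. 0.] [0.   0.89 3.71]
   [0. 0. 0.] [0.   0.89 3.71]
   [0. 0. 0.] [0.   0.89 3.71]
```

View pics/t18w.png

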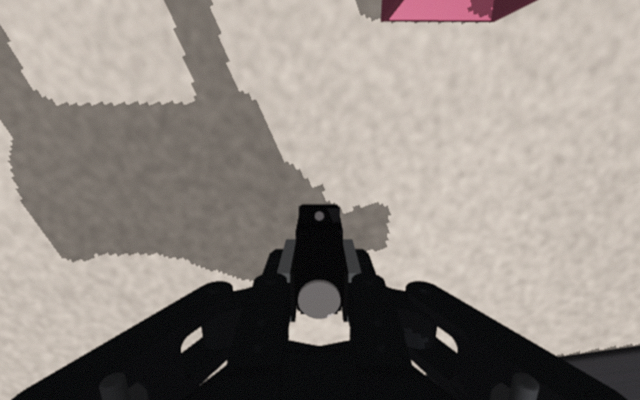

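Emit:
{"op": "arm_command", "data": {"series": [[[0, 0, 0, -4.3, 0, 0, 0.15], [0, 0, 0, -4.5, 0, -0.1, 0.15], [-0.04, 0, 0, 0, 3.8, 1.1, 0.15], [-0.04, 0, 0, 0, 3.7, 1.3, 0.15], [-0.04, 0, 0, 0, 3.7, 1.4, 0.15], [-0.04, 0, 0, 0, 3.6, 1.6, 0.15], [0, 0, 0, 0, 0.9, 3.7, 0.15], [0, 0, 0, 0, 0.9, 3.7, 0.15], [0, 0, 0, 0, 0.9, 3.4, 0.15], [0, 0, 0, 0, 0, 0, 0.15]]]}}

```text
time: 18.15
tool_pos: [0.6497, -0.0136, 0.1034]
tcp_rot: [0.182, 1.547, -0.177]
wrist_force: [-0.2, 0.1, -1.1]
width: 0.23
```

```bash
python3 tips.py t19 | tail -1; python3 -c "
from h import *
go([(0.6445,-0.019,0.06,77)])"
```

```text
t 18.25 pos [ 0.6452 -0.0138  0.1024] jaw 76.86 w 0.231 F [-0.4482 -0.4855 -0.3238]
t 18.25 pos [ 0.6452 -0.0138  0.1024] jaw 76.86 w 0.231 F [-0.4482 -0.4855 -0.3238]
leg (0.6445, -0.019, 0.06, 77) rows 1
   [-0.002  0.01  -0.004] [ 4.23 -0.54  0.  ]
```

View pics/t19w.png

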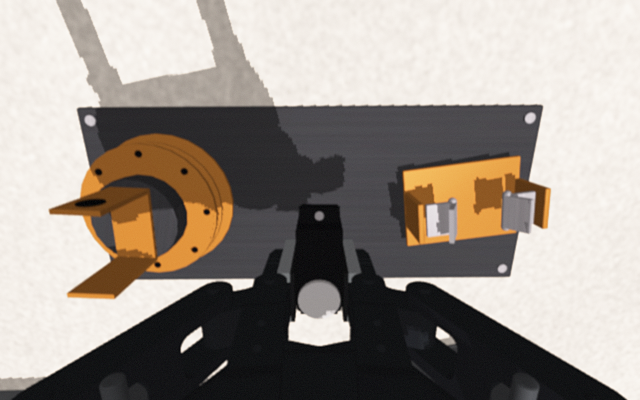

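All four key features are visible: the board screws at (90,120), (530,118) and (502,268), and the clip at (465,200). The screws at (90,120) and (502,268) are opposite corners, so their midpoint gives board_mid.

```bash
python3 - <<'E'
from h import *
im,d,K,E=load("t19w");P=cloud(d,K,E);hsv=cv2.cvtColor(im,cv2.COLOR_BGR2HSV)
def cen(u,v):
    w=im[v-10:v+11,u-10:u+11].min(2).astype(float);m=(w>130);yy,xx=np.nonzero(m);
    # keep blob near center
    k=np.hypot(yy-10,xx-10)<9;return np.array([u-10+xx[k].mean(),v-10+yy[k].mean()])
s=[ray(cen(*c),K,E,.006)[0] for c in[(90,120),(530,118),(502,268)]]
print("screws",np.array(s)); print("mid",(s[0]+s[2])/2, np.linalg.norm(s[0]-s[1]),np.linalg.norm(s[1]-s[2])); a=s[1]-s[0];print("board ang",np.degrees(np.arctan2(a[1],a[0])))
g=(hsv[...,0]>8)&(hsv[...,0]<28)&(hsv[...,1]>130)&(np.hypot(P[...,0]-.671,P[...,1]-.098)<.075)
q=P[g&(abs(P[...,2]-.018)<.004)];print("clip",len(q),np.median(q[:,2]),cv2.minAreaRect((q[:,:2]*1000).astype(np.float32)))
j=(np.hypot(P[...,0]-.671,P[...,1]-.098)<.06)&(P[...,2]>.03)&(P[...,2]<.075)
q=P[j];print("jaws",np.percentile(q[:,2],[5,50,95,99]),cv2.minAreaRect((q[:,:2]*1000).astype(np.float32)))
st=j&(hsv[...,1]<70);q=P[st];print("steel",len(q),cv2.minAreaRect((q[:,:2]*1000).astype(np.float32)))
E
```

```text
screws [[ 0.5446 -0.1719  0.006 ]
 [ 0.6196  0.1601  0.006 ]
 [ 0.7463  0.1313  0.006 ]]
mid [ 0.6454 -0.0203  0.006 ] 0.3404384507528849 0.1300072143674088
board ang 77.26923205502757
clip 6155 0.01767566378089469 ((672.4708251953125, 96.55634307861328), (90.3772201538086, 63.94733428955078), 84.48255920410156)
jaws [0.0376 0.0484 0.0609 0.0618] ((672.4324340820312, 96.43978118896484), (91.09345245361328, 30.368165969848633), 84.51200103759766)
steel 2334 ((672.0054321289062, 100.55277252197266), (83.76101684570312, 28.695880889892578), 82.03931427001953)
```

```bash
python3 -c "
from h import *
go([(0.6494,-0.0213,0.03,77.2)])"
```

```text
t 18.25 pos [ 0.6452 -0.0138  0.1024] jaw 76.86 w 0.231 F [-0.4482 -0.4855 -0.3238]
leg (0.6494, -0.0213, 0.03, 77.2) rows 2
   [-0.003  0.005 -0.002] [ 3.62 -0.33  0.25]
   [-0.003  0.005 -0.002] [ 3.62 -0.33  0.27]
```

Emit:
{"op": "arm_command", "data": {"series": [[[-0.005, 0.01, 0, 3.5, -0.3, 0.2, 0.15], [0, 0, 0, 3, -0.3, 0.2, 0.15], [0, 0, 0, 0.6, 0, 0, 0.15], [0, 0, 0, 0, 0, 0, 0.15]]]}}

```text
time: 18.65
tool_pos: [0.6439, -0.0208, 0.0306]
tcp_rot: [0.179, 1.566, -0.174]
wrist_force: [0.8, -0.6, -0.4]
width: 0.227
```

```bash
python3 -c "
from h import *
go([(0.6494,-0.0213,0.0165,77.2)])"
```

```text
t 18.65 pos [ 0.6439 -0.0208  0.0306] jaw 77.12 w 0.227 F [ 0.817  -0.5625 -0.38  ]
leg (0.6494, -0.0213, 0.0165, 77.2) rows 1
   [-0.001 -0.002 -0.004] [1.41 0.07 0.55]
```

Emit:
{"op": "arm_command", "data": {"series": [[[0, 0, 0, 0.6, 0.1, 0.5, 0.15], [0, 0, 0, 0.4, 0, 0, 0.15], [0, 0, 0, 0, 0, 0, 0.15]]]}}

```text
time: 18.95
tool_pos: [0.6497, -0.021, 0.0233]
tcp_rot: [0.18, 1.562, -0.174]
wrist_force: [1.3, 0.8, -0.0]
width: 0.23
```

```bash
python3 -c "
from h import *
go([(0.6494,-0.0213,0.0165,77.2)])"
```

```text
t 18.95 pos [ 0.6497 -0.021   0.0233] jaw 77.1 w 0.23 F [ 1.3184  0.8252 -0.    ]
leg (0.6494, -0.0213, 0.0165, 77.2) rows 1
   [-0.002  0.001 -0.004] [ 0.68 -0.04 -0.02]
```

Emit:
{"op": "arm_command", "data": {"series": [[[0, 0, 0, 0.4, 0, 0, 0.15], [0, 0, 0, 0.3, 0, 0, 0.15], [0, 0, 0, 0, 0, 0, 0.15]]]}}

```text
time: 19.25
tool_pos: [0.6515, -0.0209, 0.0181]
tcp_rot: [0.18, 1.558, -0.173]
wrist_force: [-0.5, 0.7, -1.1]
width: 0.228
```

Emit:
{"op": "arm_command", "data": {"series": [[[0, 0, 0, 0.2, 0, 0, 0.15], [0, 0, 0, 0, 0, 0, 0.15]]]}}

```text
time: 19.45
tool_pos: [0.6517, -0.0208, 0.0161]
tcp_rot: [0.18, 1.558, -0.173]
wrist_force: [0.0, 0.5, 0.2]
width: 0.227
```

```bash
python3 tips.py t20 | tail -1
```

```text
t 19.55 pos [ 0.652  -0.0209  0.0164] jaw 77.12 w 0.226 F [1.1301 0.2605 0.2964]
```

Emit:
{"op": "arm_command", "data": {"series": [[[0, 0, 0, 0.15, 0, 0, 0.15], [0, 0, 0, 0, 0, 0, 0.28], [0, 0, 0, 0, 0, 0, 0.36], [0, 0, 0, 0, 0, 0, 0.45], [0, 0, 0, -1, 0, 0, 0.5], [0, 0, 0, -3.5, 0, 0, 0.5], [0, 0, 0, -4, 0, 0, 0.6], [0, 0, 0, -4, 0, 0, 1], [0, 0, 0, 0, 0, 0, 1]]]}}

```text
time: 20.45
tool_pos: [0.6504, -0.0213, 0.1454]
tcp_rot: [0.18, 1.56, -0.173]
wrist_force: [1.1, 0.6, 0.5]
width: 0.913
```

```bash
python3 tips.py t21 | tail -1; python3 sv.py t21w .6454 -.0203 .006; python3 br.py t21w 0.102
```

```text
t 20.55 pos [ 0.647  -0.0211  0.1398] jaw 77.12 w 1.0 F [-0.5441 -0.4027 -0.7054]
horn 361 [ 0.6584 -0.0233  0.0497] ((658.4853515625, -23.378116607666016), (17.598922729492188, 17.84515380859375), 15.777002334594727)
case 753 [ 0.6425 -0.0197  0.0437] ((648.4978637695312, -21.03604507446289), (19.81250762939453, 39.59916687011719), 77.24391174316406)
all 1411 [ 0.6458 -0.0205  0.0435] ((648.6396484375, -21.161487579345703), (19.846004486083984, 53.985572814941406), 77.5588607788086)
ear 281 [ 0.6396 -0.0192  0.0357] ((648.5194091796875, -21.67159080505371), (18.89203453063965, 53.92045974731445), 76.6031494140625)
435 0.10124493279339739 ((622.0628662109375, -137.81341552734375), (26.40884780883789, 51.52983093261719), 74.52481842041016)
tilt [-0.0084  0.0018]
ring 1800 ((618.5659790039062, -137.42198181152344), (59.18006896972656, 55.16243362426758), 73.33924865722656) [ 0.6487 -0.1085] [ 0.5909 -0.1662]
```

View pics/t21w.png

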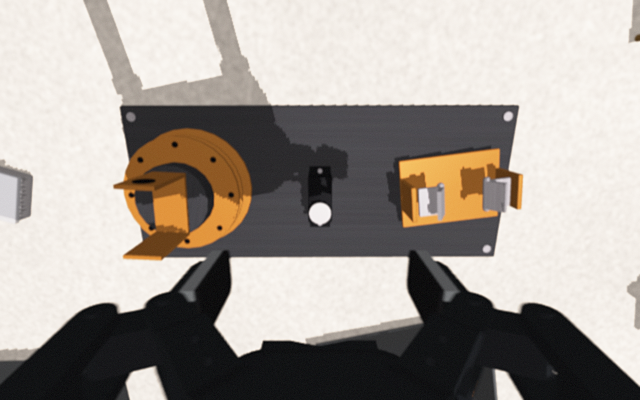

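The servo stands upright 3 mm from the midpoint, and the ring and bracket are unchanged. Now the grey pack.

```bash
python3 -c "
from h import *
go([(0.42,0.145,0.15,0)])"
```

```text
t 20.55 pos [ 0.647  -0.0211  0.1398] jaw 77.12 w 1.0 F [-0.5441 -0.4027 -0.7054]
leg (0.42, 0.145, 0.15, 0) rows 10
   [ 0.135 -0.001  0.   ] [-0.08  1.11 -2.58]
   [ 0.135 -0.001  0.   ] [-0.09  0.76 -2.71]
   [ 0.135 -0.001  0.   ] [-0.09  0.39 -2.79]
   [ 0.135 -0.001  0.   ] [-0.09  0.01 -2.81]
   [ 0.135 -0.001  0.   ] [-0.09 -0.37 -2.79]
   [ 0.135 -0.001  0.   ] [-0.09 -0.74 -2.71]
   [ 0.135 -0.001  0.   ] [-0.1  -1.1  -2.59]
   [ 0.135 -0.001  0.   ] [-0.1  -1.43 -2.42]
   [ 0.135 -0.001  0.   ] [-0.1  -1.75 -2.2 ]
   [ 0.135 -0.001  0.   ] [-0.1  -2.03 -1.95]
```

Emit:
{"op": "arm_command", "data": {"series": [[[0.135, 0, 0, -0.1, 1.1, -2.6, 1], [0.135, 0, 0, -0.1, 0.8, -2.7, 1], [0.135, 0, 0, -0.1, 0.4, -2.8, 1], [0.135, 0, 0, -0.1, 0, -2.8, 1], [0.135, 0, 0, -0.1, -0.4, -2.8, 1], [0.135, 0, 0, -0.1, -0.7, -2.7, 1], [0.135, 0, 0, -0.1, -1.1, -2.6, 1], [0.135, 0, 0, -0.1, -1.4, -2.4, 1], [0.135, 0, 0, -0.1, -1.8, -2.2, 1], [0.135, 0, 0, -0.1, -2, -2, 1]]]}}

```text
time: 21.55
tool_pos: [0.4055, 0.1532, 0.1374]
tcp_rot: [1.24, 1.202, -1.282]
wrist_force: [-0.7, 0.2, -0.2]
width: 0.997
```

```bash
python3 tips.py t22 | tail -1; python3 - <<'E'
from h import *
im,d,K,E=load("t22w");P=cloud(d,K,E)
s=(np.hypot(P[...,0]-.42,P[...,1]-.137)<.045)&(P[...,2]<.06)
for n,lo,hi in[("top",.042,.05),("shoulder",.02,.028),("all",.01,.055)]:
    q=P[s&(P[...,2]>lo)&(P[...,2]<hi)];print(n,len(q),np.median(q[:,2]),cv2.minAreaRect((q[:,:2]*1000).astype(np.float32)))
E
```

```text
t 21.65 pos [0.4039 0.1539 0.137 ] jaw -3.34 w 1.0 F [ 0.4443 -0.3045 -0.3764]
top 1608 0.04583681093399217 ((423.34478759765625, 137.42544555664062), (43.94012451171875, 26.526140213012695), 0.329567551612854)
shoulder 495 0.02379496938896586 ((423.2349548339844, 153.53778076171875), (43.68693542480469, 7.834970951080322), 0.6498361825942993)
all 2466 0.04536553920745065 ((423.32513427734375, 140.84185791015625), (43.94012451171875, 33.35907745361328), 0.329567551612854)
```

View pics/t22w.png

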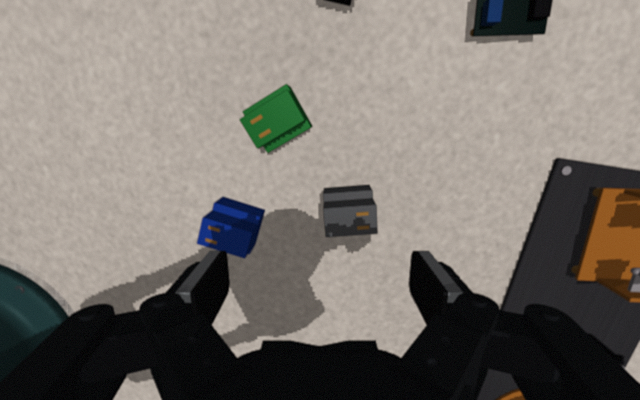

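The grey pack is at (349,210), centre (0.4233,0.1374), yaw 0.3°; its top and shoulder heights match the description.

```bash
python3 -c "
from h import *
go([(0.4233,0.1374,0.07,0.3),(0.4233,0.1374,0.005,0.3)])"
```

```text
t 21.65 pos [0.4039 0.1539 0.137 ] jaw -3.34 w 1.0 F [ 0.4443 -0.3045 -0.3764]
leg (0.4233, 0.1374, 0.07, 0.3) rows 2
   [-0.032  0.     0.018] [3.31 1.13 0.76]
   [-0.032  0.     0.018] [3.33 1.05 0.8 ]
leg (0.4233, 0.1374, 0.005, 0.3) rows 2
   [0. 0. 0.] [3.25 0.   0.  ]
   [0. 0. 0.] [3.25 0.   0.  ]
```

Emit:
{"op": "arm_command", "data": {"series": [[[-0.032, 0, 0.018, 3.2, 1.1, 0.8, 1], [-0.032, 0, 0.018, 3, 1, 0.8, 1], [0, 0, 0, 0, 0, 0, 1]]]}}

```text
time: 21.95
tool_pos: [0.4224, 0.1369, 0.0719]
tcp_rot: [1.198, 1.215, -1.196]
wrist_force: [0.2, -0.2, -0.6]
width: 0.999
```

```bash
python3 -c "
from h import *
go([(0.4233,0.1374,0.02,0.3)])"
```

```text
t 21.95 pos [0.4224 0.1369 0.0719] jaw 0.95 w 0.999 F [ 0.2011 -0.1635 -0.5776]
leg (0.4233, 0.1374, 0.02, 0.3) rows 2
   [ 0.006  0.    -0.001] [ 2.6   0.04 -0.03]
   [ 0.006  0.    -0.001] [ 2.6   0.04 -0.03]
```

Emit:
{"op": "arm_command", "data": {"series": [[[0.011, 0, 0, 2.5, -0.2, 0, 1], [0, 0, 0, 2.4, -0.2, 0, 1], [0, 0, 0, 0, 0, 0, 1]]]}}

```text
time: 22.25
tool_pos: [0.4188, 0.1361, 0.0224]
tcp_rot: [1.205, 1.211, -1.207]
wrist_force: [-0.9, 0.2, -0.0]
width: 1.004
```

```bash
python3 tips.py t23 | tail -1;python3 -c "
from h import *
go([(0.4233,0.1374,0.006,0.3)])"
```

```text
t 22.35 pos [0.4216 0.1369 0.025 ] jaw 0.24 w 1.001 F [ 0.6176 -0.5812 -0.1894]
t 22.35 pos [0.4216 0.1369 0.025 ] jaw 0.24 w 1.001 F [ 0.6176 -0.5812 -0.1894]
leg (0.4233, 0.1374, 0.006, 0.3) rows 1
   [-0.001 -0.    -0.005] [ 1.9   0.16 -0.05]
```

View pics/t23w.png

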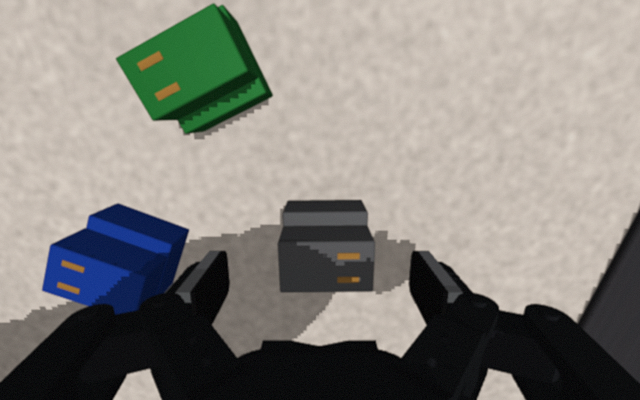

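Emit:
{"op": "arm_command", "data": {"newtons": 80, "series": [[[0, 0, 0, 1.6, 0.15, 0, 1], [0, 0, 0, 0.2, 0, 0, 0.9], [0, 0, 0, 0, 0, 0, 0.7], [0, 0, 0, 0, 0, 0, 0.45], [0, 0, 0, 0, 0, 0, 0.4], [0, 0, 0, 0, 0, 0, 0.4], [0, 0, 0, 0, 0, 0, 0.4]]]}}

```text
time: 23.05
tool_pos: [0.4307, 0.1389, 0.0159]
tcp_rot: [1.217, 1.201, -1.191]
wrist_force: [-0.4, 0.5, -2.0]
width: 0.501
```

```bash
python3 tips.py t24 | tail -1;python3 -c "
from h import *
go([(0.422,0.1374,0.12,0.3),(.62,.0967,.13,-5.5)])"
```

```text
t 23.15 pos [0.4305 0.1388 0.0156] jaw 0.25 w 0.499 F [-0.2375  0.1306 -1.5499]
t 23.15 pos [0.4305 0.1388 0.0156] jaw 0.25 w 0.499 F [-0.2375  0.1306 -1.5499]
leg (0.422, 0.1374, 0.12, 0.3) rows 3
   [-0.    -0.001 -0.006] [-3.48 -0.22  0.03]
   [-0.    -0.001 -0.006] [-3.48 -0.24  0.04]
   [-0.    -0.001 -0.006] [-3.48 -0.26  0.04]
leg (0.62, 0.0967, 0.13, -5.5) rows 5
   [0.02 0.   0.  ] [-0.2   3.96  0.83]
   [0.02 0.   0.  ] [-0.2   3.97  0.75]
   [0.02 0.   0.  ] [-0.2   3.99  0.67]
   [0.02 0.   0.  ] [-0.2   4.    0.59]
   [0.02 0.   0.  ] [-0.2   4.01  0.51]
```

View pics/t24w.png

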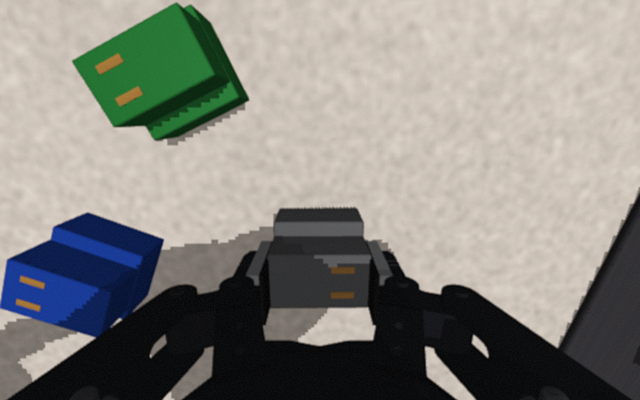

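Emit:
{"op": "arm_command", "data": {"series": [[[0, 0, -0.01, -3.4, -0.2, 0, 0.4], [0, 0, -0.008, -3.4, -0.2, 0, 0.4], [0, 0, 0, -3.4, -0.2, 0, 0.4], [0.02, 0, 0, -0.2, 4, 0.8, 0.4], [0.02, 0, 0, -0.2, 4, 0.8, 0.4], [0.02, 0, 0, -0.2, 4, 0.7, 0.4], [0.02, 0, 0, -0.2, 4, 0.6, 0.4], [0.02, 0, 0, -0.2, 4, 0.5, 0.4], [0, 0, 0, 0, 0, 0, 0.4]]]}}

```text
time: 24.05
tool_pos: [0.6251, 0.0949, 0.128]
tcp_rot: [1.28, 1.167, -1.284]
wrist_force: [-0.8, -0.4, -1.0]
width: 0.5
```

```bash
python3 tips.py t25 | tail -1;python3 - <<'E'
from h import *
from workcell import bot
im,d,K,E=load("t25w");P=cloud(d,K,E)
s=bot.read_state();A=R.from_rotvec(s["tcp_rot"]).as_matrix();L=(P-s["tool_pos"])@A
cv2.imwrite("pics/t25c.png",cv2.resize(im[180:340,230:410],None,fx=4,fy=4))
m=(abs(L[...,1])<.019)&(abs(L[...,2])<.03)
h,e=np.histogram(L[m][:,0]*1000,bins=np.arange(-60,40,2));print([(int(a),int(b)) for a,b in zip(e,h) if b>60])
E
```

```text
t 24.15 pos [0.6201 0.0958 0.1269] jaw -5.52 w 0.498 F [-0.4135 -0.4784 -1.7486]
[(-46, 63), (-34, 2824), (-32, 2046), (-30, 172), (-28, 169), (-26, 155), (-24, 169), (-22, 135), (-20, 152), (-18, 122), (-16, 140), (-14, 122), (-12, 700), (-10, 582), (-8, 108), (-6, 92), (-4, 100), (-2, 89), (0, 86), (2, 94), (4, 82), (6, 76), (8, 74), (10, 73)]
```

View pics/t25w.png

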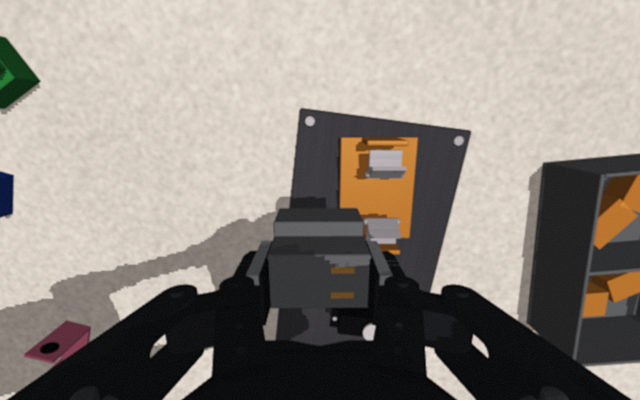

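```bash
cat > pk.py <<'E'
from h import *
import sys
from workcell import bot
im,d,K,E=load(sys.argv[1]);P=cloud(d,K,E)
s=bot.read_state();A=R.from_rotvec(s["tcp_rot"]).as_matrix();L=(P-s["tool_pos"])@A
m=(abs(L[...,1])<.030)&(abs(L[...,2])<.035)&(d>0)
for n,lo,hi in[("top",-.036,-.029),("shoulder",-.014,-.007)]:
    mm=m&(L[...,0]>lo)&(L[...,0]<hi)
    if n=="top": mm&=(abs(L[...,1])<.0225)
    q=L[mm];q=q[abs(q[:,0]-np.median(q[:,0]))<.003]
    qi=q[abs(q[:,1])<.019]
    w,*_=np.linalg.lstsq(np.c_[qi[:,1:],np.ones(len(qi))],qi[:,0],rcond=None)
    print(n,len(q),"x",np.median(q[:,0])*1000,"tilt y,z",w[:2],cv2.minAreaRect((qi[:,1:]*1000).astype(np.float32)),"zrange",np.percentile(qi[:,2],[.5,99.5])*1000)
    wq=P[mm]; print("  world",np.median(wq[:,2]),cv2.minAreaRect((wq[:,:2]*1000).astype(np.float32)))
E
python3 pk.py t25w; python3 - <<'E'
from h import *
im,d,K,E=load("t25w");P=cloud(d,K,E);hsv=cv2.cvtColor(im,cv2.COLOR_BGR2HSV)
g=(hsv[...,0]>8)&(hsv[...,0]<28)&(hsv[...,1]>130)&(np.hypot(P[...,0]-.672,P[...,1]-.097)<.075)
q=P[g&(abs(P[...,2]-.018)<.004)];print("clip",len(q),np.median(q[:,2]),cv2.minAreaRect((q[:,:2]*1000).astype(np.float32)))
E
```

```text
top 5510 x -32.10430865878619 tilt y,z [ 0.0109 -0.0188] ((-0.01328277587890625, 1.047079086303711), (27.24165153503418, 38.0338249206543), 89.72172546386719) zrange [-12.2436  13.8046]
  world 0.1590227747217407 ((620.47998046875, 94.63519287109375), (27.243099212646484, 44.94347381591797), 84.76078033447266)
shoulder 1626 x -10.05193901659741 tilt y,z [ 0.0074 -0.1711] ((0.004604339599609375, -15.167016983032227), (8.281957626342773, 37.91169738769531), 89.9046859741211) zrange [-19.1417 -11.2095]
  world 0.13704319870969128 ((621.7403564453125, 109.48432922363281), (13.463967323303223, 58.776084899902344), 88.70384979248047)
clip 4515 0.01782024553848327 ((672.4671020507812, 96.57752990722656), (89.09049987792969, 64.47376251220703), 84.4603042602539)
```

```bash
python3 -c "
from h import *
go([(0.6725,0.0975,0.1,-5.5)])"
```

```text
t 24.15 pos [0.6201 0.0958 0.1269] jaw -5.52 w 0.498 F [-0.4135 -0.4784 -1.7486]
leg (0.6725, 0.0975, 0.1, -5.5) rows 2
   [-0.    -0.001  0.006] [ 1.32  2.61 -0.34]
   [-0.    -0.001  0.006] [ 1.33  2.6  -0.34]
```

Emit:
{"op": "arm_command", "data": {"series": [[[0, 0, 0.006, 1.2, 2.6, -0.3, 0.4], [0, 0, 0.006, 1.2, 2.4, -0.3, 0.4], [0, 0, 0, 0, 0, 0, 0.4], [0, 0, 0, 0, 0, 0, 0.4]]]}}

```text
time: 24.55
tool_pos: [0.664, 0.0983, 0.0996]
tcp_rot: [1.275, 1.17, -1.284]
wrist_force: [0.6, 0.5, -1.6]
width: 0.5
```

```bash
python3 tips.py t26 | tail -1;python3 pk.py t26w;python3 -c "
from h import *
go([(0.6725,0.0975,0.08,-5.5)])"
```

```text
t 24.65 pos [0.664  0.0982 0.0999] jaw -5.39 w 0.502 F [-0.1616  0.0465 -1.5093]
top 5626 x -31.2442874799844 tilt y,z [ 0.0116 -0.0109] ((0.0038909912109375, 0.5349540710449219), (27.216228485107422, 37.98508834838867), 89.94141387939453) zrange [-12.364  13.515]
  world 0.1311772160967042 ((664.4334106445312, 97.75462341308594), (27.211971282958984, 44.90237808227539), 85.99641418457031)
shoulder 1583 x -9.159043273654387 tilt y,z [ 0.0152 -0.1373] ((0.008638381958007812, -15.377288818359375), (37.98143768310547, 8.40417766571045), 0.13067908585071564) zrange [-19.3643 -11.257 ]
  world 0.10920268997522789 ((665.6401977539062, 112.55067443847656), (10.3204984664917, 55.65730667114258), 84.59588623046875)
t 24.65 pos [0.664  0.0982 0.0999] jaw -5.39 w 0.502 F [-0.1616  0.0465 -1.5093]
leg (0.6725, 0.0975, 0.08, -5.5) rows 1
   [ 0.002 -0.     0.007] [ 1.99  0.87 -0.01]
```

View pics/t26w.png

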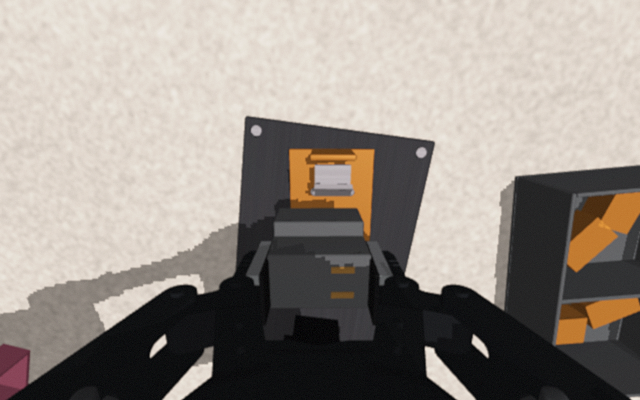

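Emit:
{"op": "arm_command", "data": {"series": [[[0, 0, 0.007, 0.5, 0.8, 0, 0.4], [0, 0, 0, 0.5, 0.1, 0, 0.4], [0, 0, 0, 0, 0, 0, 0.4], [0, 0, 0, 0, 0, 0, 0.4]]]}}

```text
time: 25.05
tool_pos: [0.672, 0.0978, 0.0908]
tcp_rot: [1.279, 1.163, -1.276]
wrist_force: [-0.4, 0.5, -1.6]
width: 0.496
```

```bash
python3 tips.py t27 | tail -1;python3 pk.py t27w;python3 -c "
from h import *
go([(0.6725,0.0975,0.07,-5.5)])"
```

```text
t 25.15 pos [0.6719 0.0977 0.0908] jaw -5.34 w 0.499 F [-1.0699 -1.4935 -1.4622]
top 5669 x -31.60281917649961 tilt y,z [ 0.0103 -0.0144] ((-0.0224151611328125, 0.5316982269287109), (27.109535217285156, 37.98331069946289), 89.87195587158203) zrange [-12.3972  13.6086]
  world 0.12243356006023723 ((671.8917236328125, 97.17002868652344), (27.086341857910156, 44.81639099121094), 85.08101654052734)
shoulder 1604 x -9.535368502366893 tilt y,z [ 0.0106 -0.154 ] ((0.0454559326171875, -15.325165748596191), (37.88287353515625, 8.45301342010498), 0.2535165250301361) zrange [-19.2687 -11.2275]
  world 0.10045868452877521 ((672.1986694335938, 111.77961730957031), (13.116096496582031, 58.23564910888672), 88.42631530761719)
t 25.15 pos [0.6719 0.0977 0.0908] jaw -5.34 w 0.499 F [-1.0699 -1.4935 -1.4622]
leg (0.6725, 0.0975, 0.07, -5.5) rows 1
   [ 0.003 -0.001 -0.001] [2.08 0.05 0.02]
```

```bash
python3 - <<'E'
from h import *
im,d,K,E=load("t27s")
a=cv2.resize(im[180:310,220:350],None,fx=4,fy=4,interpolation=cv2.INTER_CUBIC);cv2.imwrite("pics/t27c.png",a)
E
```

```text
(no output)
```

View pics/t27c.png

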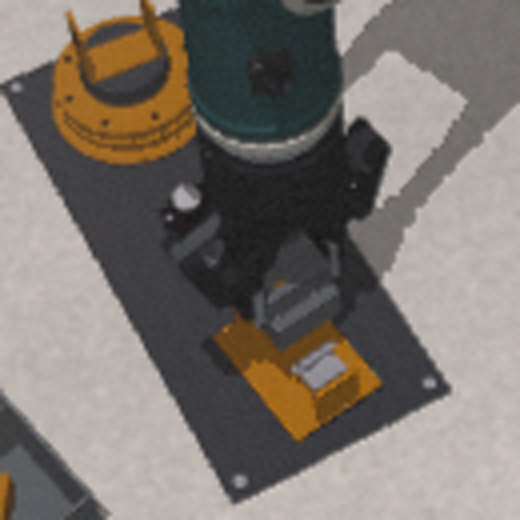

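Emit:
{"op": "arm_command", "data": {"series": [[[0, 0, 0, 1.2, 0.05, 0, 0.4], [0, 0, 0, 1.2, 0, 0, 0.4], [0, 0, 0, 0, 0, 0, 0.4]]]}}

```text
time: 25.45
tool_pos: [0.6735, 0.0976, 0.0658]
tcp_rot: [1.28, 1.161, -1.274]
wrist_force: [-0.3, 0.2, -2.1]
width: 0.497
```

```bash
python3 -c "
from h import *
go([(0.6725,0.0975,0.045,-5.5)])"
```

```text
t 25.45 pos [0.6735 0.0976 0.0658] jaw -5.35 w 0.497 F [-0.2511  0.2232 -2.1122]
leg (0.6725, 0.0975, 0.045, -5.5) rows 1
   [ 0.003 -0.001 -0.004] [ 2.08 -0.11  0.03]
```

Emit:
{"op": "arm_command", "data": {"series": [[[0, 0, 0, 1, -0.1, 0, 0.4], [0, 0, 0, 1, 0, 0, 0.4], [0, 0, 0, 0, 0, 0, 0.4]]]}}

```text
time: 25.75
tool_pos: [0.6755, 0.0976, 0.0473]
tcp_rot: [1.283, 1.158, -1.27]
wrist_force: [2.5, 0.2, -5.3]
width: 0.501
```

```bash
python3 tips.py t28|tail -1; python3 pk.py t28w; python3 -c "
from h import *
go([(0.6725,0.0975,0.032,-5.5)])"
```

```text
t 25.85 pos [0.6754 0.0977 0.0475] jaw -5.36 w 0.499 F [ 2.6399 -0.3706 -7.1556]
top 5664 x -31.570170199084007 tilt y,z [ 0.0086 -0.0139] ((0.0062503814697265625, 0.7056684494018555), (27.015981674194336, 38.224796295166016), 89.42498016357422) zrange [-12.3909  13.6893]
  world 0.0790466328654674 ((675.13037109375, 96.94676971435547), (27.015108108520508, 44.92262649536133), 85.21444702148438)
shoulder 2038 x -9.636010696037106 tilt y,z [ 0.0123 -0.042 ] ((0.030521392822265625, 1.1942501068115234), (37.82604217529297, 62.07141876220703), 0.06266647577285767) zrange [-29.7722  30.3825]
  world 0.05740189019612446 ((671.244873046875, 97.91056060791016), (65.50386047363281, 50.19769287109375), 59.56086730957031)
t 25.85 pos [0.6754 0.0977 0.0475] jaw -5.36 w 0.499 F [ 2.6399 -0.3706 -7.1556]
leg (0.6725, 0.0975, 0.032, -5.5) rows 1
   [ 0.002 -0.002 -0.009] [ 1.54 -0.3   0.05]
```

Emit:
{"op": "arm_command", "data": {"series": [[[0, 0, -0.009, 0.6, -0.3, 0, 0.4], [0, 0, 0, 0, 0, 0, 0.4]]]}}

```text
time: 26.05
tool_pos: [0.6734, 0.0979, 0.042]
tcp_rot: [1.28, 1.164, -1.276]
wrist_force: [0.2, -0.4, -5.9]
width: 0.498
```

```bash
python3 tips.py t29|tail -1; python3 pk.py t29w; python3 -c "
from h import *
go([(0.6725,0.0975,0.032,-5.5)])"
```

```text
t 26.15 pos [0.6734 0.0979 0.042 ] jaw -5.36 w 0.499 F [ 1.8203 -0.8084 -4.946 ]
top 5663 x -31.66982551091247 tilt y,z [ 0.0098 -0.0166] ((-0.026918411254882812, 0.7091741561889648), (27.046558380126953, 38.12129592895508), 89.48393249511719) zrange [-12.3759  13.5763]
  world 0.07372032341963729 ((673.4563598632812, 97.12174224853516), (26.989110946655273, 44.71787643432617), 85.49787139892578)
shoulder 1762 x -9.631699488924552 tilt y,z [ 0.0099 -0.0559] ((6.713169097900391, -4.512729644775391), (51.670562744140625, 35.61726379394531), 57.90181350708008) zrange [-23.4089 -11.263 ]
  world 0.051822660789022895 ((669.2959594726562, 98.26832580566406), (56.58384704589844, 50.06308364868164), 58.78938674926758)
t 26.15 pos [0.6734 0.0979 0.042 ] jaw -5.36 w 0.499 F [ 1.8203 -0.8084 -4.946 ]
leg (0.6725, 0.0975, 0.032, -5.5) rows 1
   [ 0.002 -0.002 -0.002] [ 1.   -0.09  0.05]
```

View pics/t29w.png

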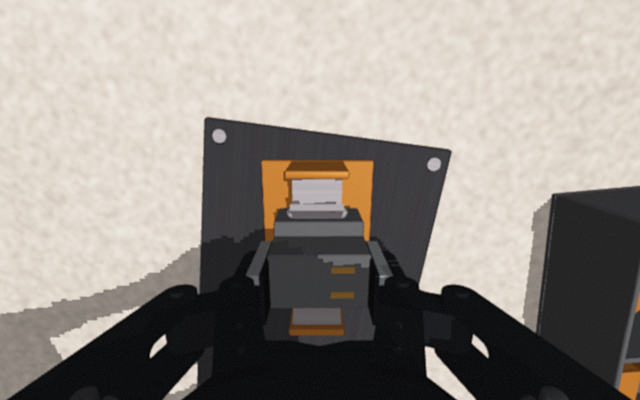

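The pack is descending evenly in the jaws without slipping, its underside about 10 mm above the clip floor. I'll press on.

Emit:
{"op": "arm_command", "data": {"series": [[[0, 0, 0, 0.7, -0.1, 0, 0.4], [0, 0, 0, 0.6, 0, 0, 0.4], [0, 0, 0, 0, 0, 0, 0.4]]]}}

```text
time: 26.45
tool_pos: [0.673, 0.0986, 0.0326]
tcp_rot: [1.281, 1.163, -1.275]
wrist_force: [0.7, -0.0, -1.4]
width: 0.506
```

```bash
python3 tips.py t30|tail -1; python3 pk.py t30w; python3 -c "
from h import *
go([(0.6725,0.0975,0.032,-5.5)])"
```

```text
t 26.55 pos [0.6729 0.0986 0.0323] jaw -5.36 w 0.497 F [-0.1063  0.7223  3.6194]
top 5939 x -31.652692493982283 tilt y,z [ 0.0099 -0.0095] ((0.002460479736328125, 1.1638755798339844), (54.01078414916992, 38.002159118652344), 89.89579010009766) zrange [-24.5323  27.3531]
  world 0.06395589487972832 ((672.72998046875, 97.39513397216797), (53.999267578125, 44.92411804199219), 84.886962890625)
shoulder 838 x -9.886096607708321 tilt y,z [0.0113 0.0078] ((0.008089065551757812, -22.807668685913086), (37.92852783203125, 23.57930564880371), 0.4537937045097351) zrange [-32.9239 -11.2217]
  world 0.0427096044625543 ((675.4435424804688, 120.50776672363281), (25.573774337768555, 55.34596633911133), 84.92139434814453)
t 26.55 pos [0.6729 0.0986 0.0323] jaw -5.36 w 0.497 F [-0.1063  0.7223  3.6194]
leg (0.6725, 0.0975, 0.032, -5.5) rows 1
   [ 0.002 -0.003 -0.002] [ 0.03 -0.03  0.11]
```

The pack top is at 0.064, which is floor plus 46 mm, so it looks home. I'll give one confirming press before letting go.

Emit:
{"op": "arm_command", "data": {"series": [[[0, 0, 0, 0.4, 0, 0, 0.4], [0, 0, 0, 0.3, 0, 0, 0.4], [0, 0, 0, 0, 0, 0, 0.4]]]}}

```text
time: 26.85
tool_pos: [0.673, 0.0988, 0.0329]
tcp_rot: [1.28, 1.164, -1.275]
wrist_force: [0.1, -0.3, -5.5]
width: 0.498
```

Emit:
{"op": "arm_command", "data": {"series": [[[0, 0, 0, 0, 0, 0, 0.6], [0, 0, 0, 0, 0, 0, 0.7], [0, 0, 0, 0, 0, 0, 0.8], [0, 0, 0, -2, 0, 0, 0.85], [0, 0, 0, -3.5, 0, 0, 0.85], [0, 0, 0, -4, 0, 0, 0.85], [0, 0, 0, -4, 0, 0, 0.85], [0, 0, 0, 0, -3, 0, 1], [0, 0, 0, 0, -3, 0, 1], [0, 0, 0, 0, 0, 0, 1]]]}}

```text
time: 27.85
tool_pos: [0.6102, 0.1043, 0.1672]
tcp_rot: [1.277, 1.169, -1.281]
wrist_force: [0.6, -0.9, 0.1]
width: 1.001
```

```bash
python3 tips.py t31|tail -1; python3 - <<'E'
from h import *
im,d,K,E=load("t31w");P=cloud(d,K,E)
s=np.hypot(P[...,0]-.6725,P[...,1]-.0966)<.04
q=P[s&(abs(P[...,2]-.064)<.003)&(im.max(2)<140)];print("top",len(q),np.median(q[:,2]),cv2.minAreaRect((q[:,:2]*1000).astype(np.float32)))
E
python3 br.py t31w .102; python3 sv.py t31w .6454 -.0203 .006
```

```text
t 27.95 pos [0.6125 0.104  0.1669] jaw -5.38 w 1.0 F [0.3674 0.7927 0.2652]
top 1495 0.06371166945664009 ((672.7490234375, 96.62272644042969), (51.873008728027344, 44.4185791015625), 83.74166870117188)
0 nan ((0.0, 0.0), (0.0, 0.0), 0.0)
tilt [0. 0.]
horn 237 [ 0.658  -0.0229  0.0499] ((657.9261474609375, -23.373437881469727), (17.433441162109375, 17.745105743408203), 71.57647705078125)
case 528 [ 0.6443 -0.0177  0.0436] ((648.4266357421875, -20.79768943786621), (20.750408172607422, 40.58388900756836), 78.44334411621094)
all 1389 [ 0.6481 -0.0169  0.0392] ((648.3253784179688, -21.017271041870117), (21.104434967041016, 53.943458557128906), 77.03041076660156)
ear 336 [ 0.6461 -0.0159  0.0353] ((648.4361572265625, -20.356834411621094), (19.774320602416992, 53.990333557128906), 77.4279556274414)
  return _methods._mean(a, axis=axis, dtype=dtype,
  ret = ret.dtype.type(ret / rcount)
```

View pics/t31w.png

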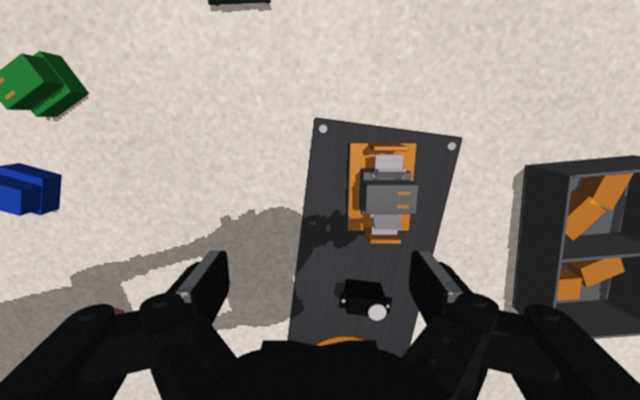

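View pics/t31s.png

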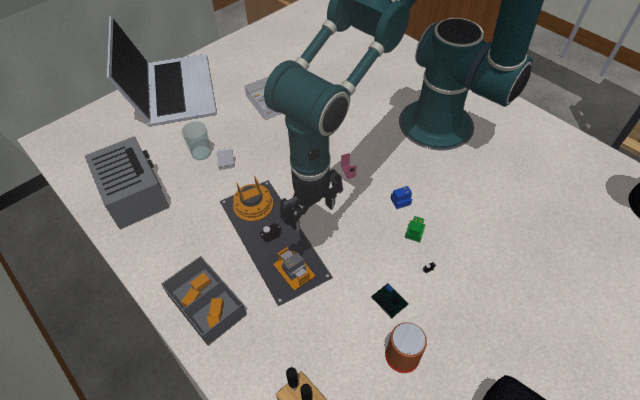

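The pack stays home after release: its top is at 0.0637, centred at (0.6727,0.0966). Last check of all parts from the top camera before handing in.

```bash
python3 - <<'E'
from h import *
im,d,K,E=snap("top","top9")
P=cloud(d,K,E);im0,d0,_,_=load("top0");P0=cloud(d0,K,E)
hsv=cv2.cvtColor(im,cv2.COLOR_BGR2HSV)
q=P[(np.hypot(P[...,0]-.62,P[...,1]+.138)<.045)&(P[...,2]>.09)&(P[...,2]<.11)];print("bracket arms",len(q),cv2.minAreaRect((q[:,:2]*1000).astype(np.float32)) if len(q)>3 else "")
for n,c,r in[("minor",(.4213,.3151),.03),("tumbler",(.61,-.401),.06),("canister",(.629,.414),.06)]:
    for X in(P0,P):
        q=X[(np.hypot(X[...,0]-c[0],X[...,1]-c[1])<r)&(X[...,2]>.012)&(X[...,2]<.12)];print(n,len(q),q.mean(0))
cv2.imwrite("pics/f.png",cv2.resize(im[90:240,190:500],None,fx=2.5,fy=2.5))
go([])
E
```

```text
bracket arms 47 ((619.1397094726562, -137.73870849609375), (25.298131942749023, 52.58781051635742), 74.47409057617188)
minor 55 [0.4213 0.3152 0.0214]
minor 58 [0.4216 0.315  0.0215]
tumbler 677 [ 0.6115 -0.4043  0.064 ]
tumbler 673 [ 0.6113 -0.4041  0.0641]
canister 941 [0.6248 0.4056 0.0892]
canister 945 [0.6247 0.4055 0.0886]
t 28.0 pos [0.613  0.1039 0.1666] jaw -5.39 w 0.999 F [ 0.1573 -1.0198  0.4834]
```

View pics/f.png

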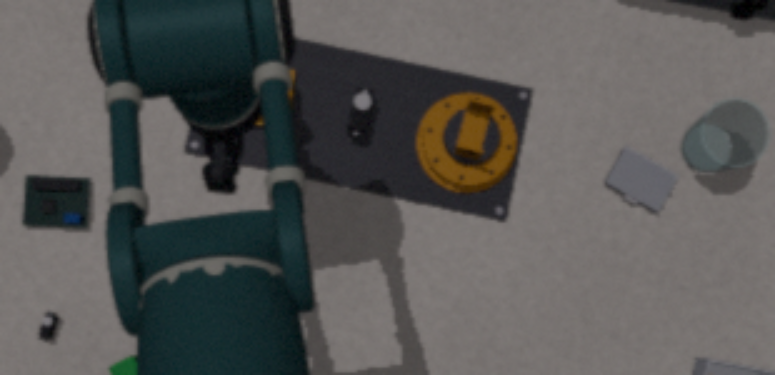

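The bracket is on the ring at crop (473,136) and the servo at (362,112); the tumbler, canister and small servo have not moved. Handing in.

```bash
python3 -c "
from workcell import bot
print(bot.finish_job())"
```

```text
the job is handed in; nothing more can be done
None
```

All four parts are placed in the required order, and I handed the job in at about 28 s of the 99 s allowed. No verdict came back.

**What the last checks showed:**
- **Ring:** flat on the deck, about 1 mm off centre.
- **Bracket:** upright on the ring, within about 2 mm of its centre.
- **Large servo:** upright on the board, about 3 mm from the midpoint.
- **Battery pack:** pressed fully home. Its top measured 0.0637 m against 0.064 m expected, and it is within about 1 mm of the clip centre. It stayed there after I let go.
- **Things to leave alone:** the small servo, tumbler and canister each moved less than 1 mm, which is within measurement noise. The gripper was open and clear of everything at hand-in.

**What disagreed:**
- **Fingertip position:** the fingertips and gripper body sat about 25–30 mm further back than the text says. Both the wrist and scene cameras showed this, so I set heights from the images and contact forces instead of the stated overhang.
- **Force while pressing the pack in:** the wrist force mostly read downward (−5 to −7 N) instead of the upward push I expected. I judged the snap by the pack's height, not by force.
- **Pack yaw:** the final reading after letting go was rough because steel from the clip got into the measurement. It gave about −6°, against −5.5° for the clip.

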